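# Load the vacuum chamber and screw its lid on

### The job

Load the vacuum chamber on the bench: unstack the thin sample cases from the thick one, put the thick case and every loose steel bar into the chamber, keep all cases upright, and restack the thin cases squarely on the bottom case, in their old order and where the stack stood. With the chamber loaded, set the lid on it, turn it backward (anticlockwise from above) until it drops into the start of the thread, then turn it forward (clockwise) until it is fully home. Do not disturb the other things on the bench.

Things in the scene. Friction and masses are not known exactly. Their poses are not given: they have to be found in the camera images.
- chamber: fixed steel pot, the vacuum chamber. Origin: centre of its underside, on the bench; z up. Inner floor 8 mm above the origin; flared mouth 96 mm high, about 165 mm across outside, 141 mm inside; the thread inside the mouth narrows the opening to 120 mm. A short pump port sticks out to 110 mm from the axis along x
- chamber_thread (a point): point on the chamber's axis, 88 mm above its origin, level with the tops of the thread. Three thread segments, with a gap of about 30 deg before each (seen from above in the open chamber); their angle varies and no pose gives it. Gap floors 11 mm below this point; thence the thread leads down clockwise, 5 mm over some 60 deg, then level to a stop. Stops rise 4 mm above this point
- lid: loose lid, 0.6 kg: steel disc 160 mm across (26 to 32 mm above the origin) over a spigot 115 mm across with three lugs (14 mm wide, 5 mm high, out to 68 mm radius) at its foot, one along x. Origin: centre of the spigot's underside; z up. Its height above the chamber's origin: 88 mm lying on the thread (92 on the stops), 77 dropped into the gaps, 72 fully home
- lid_handle (a point): middle of the lid's straight black handle bar, 50 mm above the lid's origin: 74 mm long (lid's x), 16 mm wide (y), 36 mm high. Loose fingers either side of it turn the lid easily and let it sink by its weight: anticlockwise it drops into the gaps and meets a stop, then clockwise 85 to 105 deg to a stop. Clockwise before the drop is blocked. If it hangs tilted, lift it off and set it on again
- bottom_case: lowest case of the stack, stays where it is. Every case is a grey box 80 mm (x) by 60 mm (y); this one 28 mm high, 0.35 kg. Origin: centre of its underside; z up
- thick_case: the case to load, the only thick one: 80 x 60 x 40 mm high, about 0.35 kg; starts on the bottom case under the thin ones. Origin: centre of its underside; grip it near its top so that the gripper's body clears the chamber's mouth
- lower_thin_case: thin case 80 x 60 x 28 mm high, 0.25 kg; starts on the thick case. Origin: centre of its underside
- middle_thin_case: thin case like the lower one, 28 mm high, 0.25 kg; starts on the lower thin case. Origin: centre of its underside
- upper_thin_case: thin case 80 x 60 x 28 mm high, 0.25 kg; starts on the middle thin case; absent in some starts. Origin: centre of its underside
- bar_1: loose ground steel bar 90 mm (x) by 16 mm, 12 mm high, 0.14 kg, lying on the bench; absent in some starts. Origin: centre of its underside
- bar_2: another such bar; absent in some starts. Origin: centre of its underside
- beaker: bystander: glass beaker 60 mm across, 75 mm high, upright on the bench beyond the chamber. Origin: centre of its underside
- wash_bottle: bystander: white bottle 56 mm across, 130 mm high, at the near right. Origin: centre of its underside
- spanner: bystander: spanner 160 mm long lying at the right edge, beside the lid. Origin: under its middle
- grease_jar: bystander: small jar 50 mm across, 50 mm high, at the far left. Origin: centre of its underside
There are look-alikes about, which are no part of the job. What is shaped like the thick_case but turquoise is not meant. Leave any turquoise look-alike of the middle_thin_case alone.

How it is judged:
On the way, in this order (a step that is already met when the one before it is completed fails the run):
1. the thick case and every bar are in the chamber, the lid still off (horizontal distance between thick_case and chamber below 0.035 m and z of thick_case in the frame of chamber below 0.036 m and angle between thick_case's own z axis and vertical below 0.3 rad and horizontal distance between each of bar_1, bar_2 and chamber below 0.062 m and z of each of bar_1, bar_2 in the frame of chamber below 0.068 m and horizontal distance between lid and chamber above 0.12 m), for 0.2 s.
2. the lid has dropped into the start of the thread (horizontal distance between lid and chamber below 0.006 m and z of lid in the frame of chamber between 0.0755 and 0.079 m and angle between lid's own z axis and vertical below 0.06 rad), for 0.1 s.
3. the lid is screwed fully home (horizontal distance between lid and chamber below 0.006 m and z of lid in the frame of chamber between 0.069 and 0.074 m and angle between lid's own z axis and vertical below 0.05 rad), for 0.3 s.
At the end, for the whole second after the job is handed in: thick case flat in the chamber, all present bars inside under the lid; lid level, centred, its origin 69-74 mm above the chamber's; thin cases stacked in order on the bottom case (15 mm, 0.2 rad), which is within 40 mm of its start; all at rest (all of step 3 and horizontal distance between thick_case and chamber below 0.035 m and z of thick_case in the frame of chamber below 0.036 m and angle between thick_case's own z axis and vertical below 0.3 rad and horizontal distance between each of bar_1, bar_2 and chamber below 0.062 m and z of each of bar_1, bar_2 in the frame of chamber below 0.068 m and horizontal distance between lower_thin_case and bottom_case below 0.015 m and z of lower_thin_case in the frame of bottom_case between 0.025 and 0.031 m and angle between the x axis of lower_thin_case and the x axis of bottom_case, either way round below 0.2 rad and distance of bottom_case from where it was at the start of the episode below 0.04 m and linear speed of each of thick_case, lower_thin_case, lid, bar_1, bar_2, middle_thin_case, upper_thin_case below 0.02 m/s and horizontal distance between middle_thin_case and lower_thin_case below 0.015 m and z of middle_thin_case in the frame of lower_thin_case between 0.025 and 0.031 m and angle between the x axis of middle_thin_case and the x axis of lower_thin_case, either way round below 0.2 rad and horizontal distance between upper_thin_case and middle_thin_case below 0.015 m and z of upper_thin_case in the frame of middle_thin_case between 0.025 and 0.031 m and angle between the x axis of upper_thin_case and the x axis of middle_thin_case, either way round below 0.2 rad); the robot touches nothing.
It fails at once if a bystander is moved more than 40 mm (distance of any of beaker, wash_bottle, spanner, grease_jar from where it was at the start of the episode above 0.04 m).
It fails at once if a case is tipped by more than 0.7 rad (angle between any of thick_case, lower_thin_case, upper_thin_case, bottom_case, middle_thin_case's own z axis and vertical above 0.7 rad).
Of upper_thin_case, bar_1, bar_2 only 1 to 3 are there at a start; the rules pass over those that are not, and their reading is None.
At some moment in a run one of bar_1, bar_2, lid may be knocked a few centimetres aside while the robot is not near it.
It also fails if it takes over 210 s, if anything falls off the work surface, if the arm or the gripper's body presses on something with over 40 N, if the wrist force passes 120 N, or if a joint passes its speed limit or range.

### The arm

A 6-joint arm with a two-finger parallel gripper is mounted at the origin on the work surface. World frame = base frame: x ahead of the robot, y to its left, z up, the work surface at z = 0. Lengths are in m, angles in rad, forces in N, time in s.
With the tool pointing down it reaches from about 0.4 to 0.825 m from the base axis. Payload 7 kg.
Tool frame: the origin (TCP) lies on the centre line of the jaws, within the pads' length; the fingertips stand tip_reach ahead of it and the grasp point (between the pads) is the TCP (tip_reach is the distance from the TCP to the fingertips, in m); z points along the fingers, y is the line along which they close (so a half turn about z gives the same grasp; the last joint's range is limited). The gripper opens to 88 mm and grips with 3 to 60 N. Pads are 19 mm wide; open, the fingers measure 130 mm over their backs; the gripper's body (78 mm by 193 mm) begins 47 mm behind the grasp point.
Start: joints at [-0.999, 0.359, 0.012, 0, -1.224, -0.288], TCP at [0.189, -0.648, 0.246] pointing down, gripper open.
Joint ranges: [-3.07, 3.07], [-1.43, 2.12], [-1.02, 1.25], [-3.03, 1.67], [-3.05, -0], [-3.03, 3.03]. Speed limits (rad/s): [2.39, 2.39, 3.01, 3.14, 3.14, 3.14].

### API

Orientations are given as [roll, pitch, yaw] about the fixed x, y, z axes, in that order (R = Rz(yaw) Ry(pitch) Rx(roll)).
In Python, from station import get_state, grab_frame, calibration, job_done, find_in, mark_of, tip_reach gives the robot as it stands.
- The arm moves only by the shell command python3 -m handwheel 'ROWS' [OPENING] [FORCE]. ROWS is JSON, a list of rows, each an object with "delta_pos": the shift along the world's x, y, z in units of 30 mm (1.0 is 30 mm), a list of three; "dr": the turn, a rotation vector about the world's x, y, z in degrees, a list of three. In form: [{"delta_pos": [tx, ty, tz], "dr": [rx, ry, rz]}, ...]. A call has 1 to 10 rows; each row shifts and turns the commanded pose from where the row before left it; what a row does not reach is not made up. A row lasts 1/10 s, in which the tool goes at most 50 mm and 8.59 degrees, less where a joint would pass 70% of its speed; a pose out of reach is approached as far as the arm can. A call is refused whole if a number of a shift passes 1 or a number of a turn 8.59, either way. A call with a gripper value outside its range is refused whole. OPENING is the closure, from -1 (fully open) to 1 (shut), set as the call begins (- or left out, the last holds). The fingers move at their own pace and stop on an object; FORCE is the grip in N (left out, the last holds). Time passes only in rows, so rows that do not move let the fingers close. It gives the time, the measured TCP pose, the force, the opening and the grip force at its end, in the units of the state.
- get_state(): the state, without advancing time (a new reading comes with each control period).
- grab_frame(name): name is "scene" or "top"; returns the picture (480x640x3 uint8, red, green, blue); there is no depth.
- calibration(name): a dict with "fx", "fy", "cx", "cy" (pixels), "extrinsics" (4x4, takes a point from world to camera coordinates). Camera axes: x right, y down, z forward; pixel columns grow to the right and rows downward; lengths in m; the calibration is good to about 2 mm. A picture is of the moment at which its call begins. calibration takes no time and is no camera call.
- job_done(): hands the job in; it is judged then, once.
Trained networks look in the newest picture that a camera, given by its name, has taken for a name from the list of things; names that differ only in an ending like _2 or _b are one class to them, and where a whole thing is asked for, a point or a joint stands for the part that bears it (a point fixed in the world has none). Each returns a list of dicts, best first, with "conf" (0 to 1); they miss things now and then, are a little off and sometimes report something else, mostly with a low value. They report only what shows in the picture. A call takes as long as a camera call. They do not tell look-alikes from the thing itself.
- find_in(camera, query): "location" ([column, row] in pixels, amid what is visible of it).
- mark_of(camera, query): "location" ([column, row] in pixels: a listed point, or the origin of a listed thing).
The state is a dict: "t": time; "q": joint angles; "qd": joint speeds; "joint_efforts": joint torques, N m; "eef_pos": TCP position; "ee_rot": TCP orientation; "force": force on the tool from outside, world axes, zero at the start; "moment": the same for the moment, N m; "width": finger opening in m; "gripper_force": force on a finger pad.
Only numpy, scipy, OpenCV 4.12 (cv2) and the standard library are available. Lean on these libraries where they do the work, as an engineer would, in place of code of your own. Each camera call takes 0.05 s, during which the arm holds its last target. There are 200 camera calls.

## Working session

There is one attempt and no reset: what is moved stays moved. The work goes in short steps, Python scripts to look and compute and a shell command to move; the robot and the scene stay as the last step left them, time stands still between calls to the robot, and variables do not carry over. Pictures are saved under pics/ and viewed, at most 14 in all, crops included, and the job is handed in when it is done.

```bash
mkdir -p pics; ls; cat > h.py <<'E'
import numpy as np,cv2
from station import *
def ray(cam,uv):
    c=calibration(cam);E=np.array(c["extrinsics"]);R=E[:3,:3];t=E[:3,3]
    d=R.T@np.array([(uv[0]-c["cx"])/c["fx"],(uv[1]-c["cy"])/c["fy"],1]);return -R.T@t,d
def at(cam,uv,z):
    o,d=ray(cam,uv);return (o+d*(z-o[2])/d[2]).round(4)
def pix(cam,p):
    c=calibration(cam);E=np.array(c["extrinsics"]);q=E[:3,:3]@np.array(p)+E[:3,3]
    return np.array([c["fx"]*q[0]/q[2]+c["cx"],c["fy"]*q[1]/q[2]+c["cy"]]).round(1)
def shot(cam,name,crop=None,k=1):
    im=grab_frame(cam)[:,:,::-1]
    cv2.imwrite(f"pics/{name}_full.png",im)
    if crop: x,y,w,h=crop;im=im[y:y+h,x:x+w]
    cv2.imwrite(f"pics/{name}.png",cv2.resize(im,None,fx=k,fy=k,interpolation=cv2.INTER_CUBIC))
E
python3 - <<'E'
from h import *
shot("scene","s0");shot("top","t0")
print(tip_reach() if callable(tip_reach) else tip_reach)
for cam in("top","scene"):
    o,d=ray(cam,(320,240));print(cam,o,d)
    for q in["chamber","chamber_thread","lid","lid_handle","bottom_case","thick_case","lower_thin_case","middle_thin_case","upper_thin_case","bar_1"]:
        print(q,[(np.round(r["location"]).tolist(),round(r["conf"],2)) for r in mark_of(cam,q)])
print(get_state())
E
```

```text
pics
0.019
top [ 0.45883424 -0.04443286  1.08198172] [ 0.05090736 -0.0120785  -0.99865203]
chamber [([303.0, 240.0], 0.7)]
chamber_thread [([302.0, 236.0], 0.78)]
lid [([416.0, 271.0], 0.78)]
lid_handle [([423.0, 271.0], 0.66)]
bottom_case [([195.0, 250.0], 0.64)]
thick_case [([212.0, 191.0], 0.91), ([190.0, 252.0], 0.41)]
lower_thin_case [([187.0, 251.0], 0.69)]
middle_thin_case [([228.0, 309.0], 0.95), ([181.0, 250.0], 0.55)]
upper_thin_case []
bar_1 [([362.0, 184.0], 0.83), ([421.0, 192.0], 0.65)]
scene [1.07325844 0.70922448 0.93239875] [-0.42544834 -0.60615945 -0.67199372]
chamber [([337.0, 275.0], 0.78), ([410.0, 402.0], 0.51)]
chamber_thread [([342.0, 248.0], 0.84)]
lid [([306.0, 205.0], 0.94), ([410.0, 400.0], 0.27)]
lid_handle [([302.0, 189.0], 0.62)]
bottom_case [([413.0, 338.0], 0.69), ([264.0, 328.0], 0.51)]
thick_case [([412.0, 331.0], 0.97), ([347.0, 357.0], 0.78), ([413.0, 399.0], 0.42)]
lower_thin_case [([418.0, 317.0], 0.67), ([304.0, 200.0], 0.45)]
middle_thin_case [([421.0, 310.0], 0.68), ([434.0, 293.0], 0.67)]
upper_thin_case []
bar_1 [([242.0, 231.0], 0.73), ([260.0, 258.0], 0.64)]
{'t': 1.1, 'q': array([-9.98929225e-01,  3.58551785e-01,  1.19022701e-02,  1.43574009e-05,
       -1.22410867e+00, -2.88082434e-01]), 'qd': array([ 0.00107226,  0.00231903,  0.00051923, -0.00122421,  0.00030522,
        0.00061801]), 'joint_efforts': array([-5.10419814e-04, -5.82393157e+01,  2.93304330e+01,  7.00254008e+00,
        1.23765104e-02, -3.53368432e-05]), 'eef_pos': array([ 0.18895268, -0.64798906,  0.24559603]), 'ee_rot': array([-3.14155225e+00, -2.11007640e-06, -2.85780311e+00]), 'force': array([ 1.21778417,  0.51051259, -0.43438206]), 'moment': array([0.00155108, 0.03913338, 0.00717086]), 'gripper_force': 0.0, 'width': 0.08798576334062287}
```

View pics/t0.png

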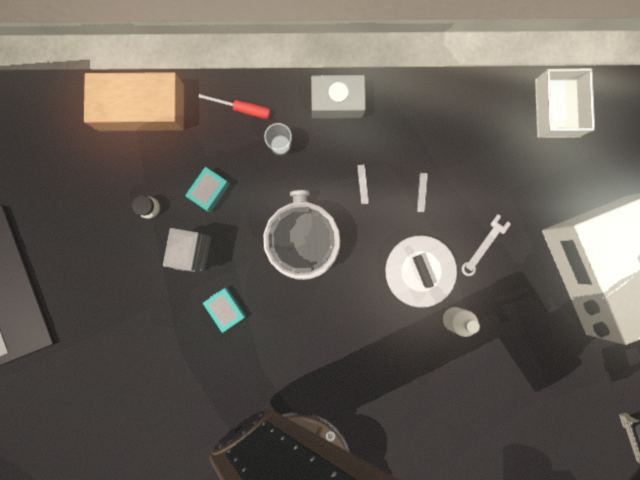

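View pics/s0.png

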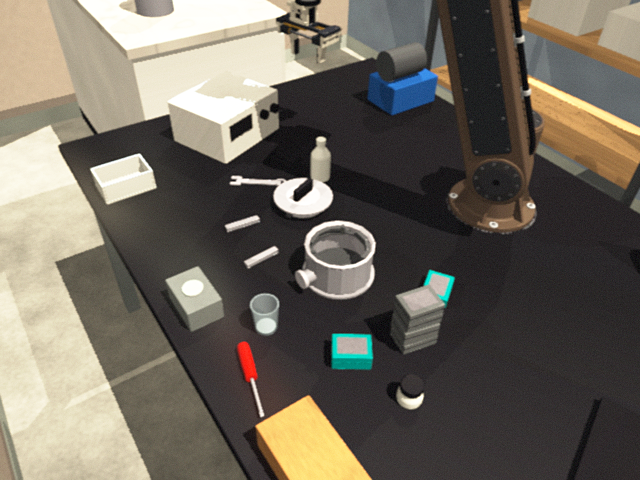

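The top view shows the chamber at (302,240), the stack at (186,250), the lid at (421,271) and bars at (363,184) and (422,192). The case candidates are the grey stack at (186,250) and turquoise boxes at (207,189) and (224,310). Only the grey stack fits the description. An enlarged crop will confirm this and show how many cases there are.

```bash
python3 - <<'E'
from h import *
s=cv2.imread("pics/s0.png");t=cv2.imread("pics/t0.png")
a=cv2.resize(s[275:365,375:455],None,fx=5,fy=5,interpolation=cv2.INTER_CUBIC)
b=cv2.resize(t[215:285,150:220],(450,450),interpolation=cv2.INTER_CUBIC)
a=cv2.convertScaleAbs(a,alpha=1.3);b=cv2.convertScaleAbs(b,alpha=1.2)
cv2.imwrite("pics/c1.png",np.hstack([a,b]))
print(a.shape,b.shape)
for q,z in [("chamber",0),("chamber_thread",.088),("lid",0),("lid_handle",.05)]:
    for cam in("top","scene"): print(q,cam,[at(cam,r["location"],z) for r in mark_of(cam,q)][:1])
for n,box in [("bar",(350,155,85,65)),("stack",(155,220,60,60)),("lid",(380,230,80,80))]:
    x,y,w,h=box;g=cv2.cvtColor(t[y:y+h,x:x+w],6)
    m=(g>110).astype(np.uint8) 
    for c in cv2.findContours(m,0,2)[0]:
        if cv2.contourArea(c)>80:
            r=cv2.minAreaRect(c);P=cv2.boxPoints(r)+[x,y];z={"bar":.012,"stack":.124,"lid":.03}[n]
            W=np.array([at("top",p,z)[:2] for p in P]);print(n,W.mean(0),np.linalg.norm(W[1]-W[0]),np.linalg.norm(W[2]-W[1]),np.degrees(np.arctan2(*(W[1]-W[0])[::-1])),P.round(0).tolist())
E
```

```text
(450, 400, 3) (450, 450, 3)
chamber top [array([ 0.5151, -0.0183,  0.    ])]
chamber scene [array([ 0.5186, -0.0077,  0.    ])]
chamber_thread top [array([ 0.518, -0.019,  0.088])]
chamber_thread scene [array([ 0.5128, -0.0016,  0.088 ])]
lid top [array([ 0.4406, -0.2799,  0.    ])]
lid scene [array([ 0.4345, -0.2709,  0.    ])]
lid_handle top [array([ 0.4406, -0.2845,  0.05  ])]
lid_handle scene [array([ 0.4412, -0.2826,  0.05  ])]
bar [ 0.621025 -0.293825] 0.09205090982711688 0.0198816498309371 -5.673432330140966 [[416.0, 212.0], [419.0, 172.0], [428.0, 173.0], [425.0, 213.0]]
bar [ 0.6426   -0.156875] 0.019184629264074906 0.09174944141519341 -84.61629832318816 [[356.0, 165.0], [364.0, 164.0], [369.0, 203.0], [360.0, 204.0]]
stack [0.49155  0.230975] 0.0818938947663377 0.06024699162613845 -10.198465174265142 [[162.0, 266.0], [169.0, 227.0], [198.0, 232.0], [191.0, 272.0]]
lid [ 0.440625 -0.28375 ] 0.1630088647896181 0.16175985286838013 -90.59754167970016 [[385.0, 235.0], [457.0, 235.0], [457.0, 307.0], [385.0, 307.0]]
```

View pics/c1.png

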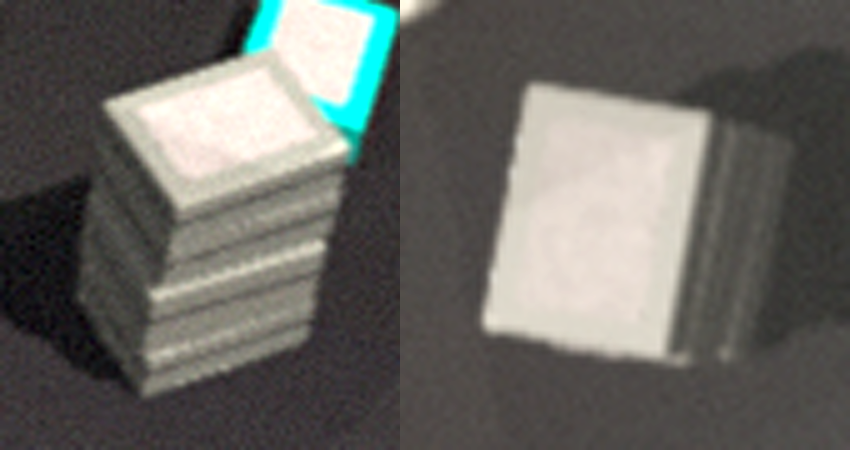

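The stack is all grey and has four cases: bottom, thick, lower thin and middle thin, 124 mm in total. There is no upper thin case. Next I fit the chamber rim and lid handle while the view is clear, and start moving.

```bash
python3 - <<'E'
from h import *
t=cv2.imread("pics/t0.png")
g=cv2.cvtColor(t,6)
x,y,w,h=384,234,76,76
m=((g[y:y+h,x:x+w]<70)).astype(np.uint8)
for c in cv2.findContours(m,0,2)[0]:
    if 40<cv2.contourArea(c)<600:
        r=cv2.minAreaRect(c);P=cv2.boxPoints(r)+[x,y];W=np.array([at("top",p,.066)[:2] for p in P])
        e=[W[1]-W[0],W[2]-W[1]];print("handle",W.mean(0),[np.linalg.norm(v) for v in e],[np.degrees(np.arctan2(v[1],v[0])) for v in e])
# chamber rim: maximise radial edge response of outer top rim (r=.0825 z=.096) and inner
gb=cv2.GaussianBlur(g,(0,0),1).astype(np.float32)
th=np.linspace(0,2*np.pi,180,endpoint=False)
c=calibration("top");E=np.array(c["extrinsics"])
def samp(cx,cy,r,z):
    p=np.c_[cx+r*np.cos(th),cy+r*np.sin(th),np.full(180,z)]@E[:3,:3].T+E[:3,3]
    u=(c["fx"]*p[:,0]/p[:,2]+c["cx"]).astype(np.float32);v=(c["fy"]*p[:,1]/p[:,2]+c["cy"]).astype(np.float32)
    return cv2.remap(gb,u[None],v[None],1)[0]
k=np.abs((th+np.pi)%(2*np.pi)-np.pi)>.4
for z,r in[(.096,.0825),(.096,.0705)]:
    best=max(((np.clip((1 if r>.08 else -1)*(samp(cx,cy,r+d-.003,z)-samp(cx,cy,r+d+.003,z)),-60,60)[k].mean(),cx,cy,r+d) for cx in np.arange(.495,.54,.001) for cy in np.arange(-.035,.006,.001) for d in(-.003,0,.003)))
    print(r,best)
# lid disc
best=max(((samp(cx,cy,.077+d,.032)-samp(cx,cy,.083+d,.032)).mean(),cx,cy,d) for cx in np.arange(.425,.456,.001) for cy in np.arange(-.3,-.265,.001) for d in(-.002,0,.002));print("lid",best)
E
python3 -m handwheel '[{"delta_pos":[1,1,0],"dr":[0,0,-2.7]},{"delta_pos":[1,1,0],"dr":[0,0,-2.7]},{"delta_pos":[1,1,0],"dr":[0,0,-2.7]},{"delta_pos":[1,1,0],"dr":[0,0,-2.7]},{"delta_pos":[1,1,0],"dr":[0,0,-2.7]},{"delta_pos":[1,1,0],"dr":[0,0,-2.7]},{"delta_pos":[1,1,0],"dr":[0,0,-2.7]},{"delta_pos":[1,1,0],"dr":[0,0,-2.7]},{"delta_pos":[1,1,0],"dr":[0,0,-2.7]},{"delta_pos":[1,1,0],"dr":[0,0,-2.2]}]' -1 30
python3 -m handwheel '[{"delta_pos":[0,1,0],"dr":[0,0,0]},{"delta_pos":[0,1,0],"dr":[0,0,0]},{"delta_pos":[0,1,0],"dr":[0,0,0]},{"delta_pos":[0,1,0],"dr":[0,0,0]},{"delta_pos":[0,1,0],"dr":[0,0,0]},{"delta_pos":[0,1,0],"dr":[0,0,0]},{"delta_pos":[0,1,0],"dr":[0,0,0]},{"delta_pos":[0,1,0],"dr":[0,0,0]},{"delta_pos":[0,1,0],"dr":[0,0,0]},{"delta_pos":[0,1,0],"dr":[0,0,0]}]'
```

```text
0.0825 (np.float32(60.0), np.float64(0.511), np.float64(-0.015999999999999986), 0.0825)
0.0705 (np.float32(52.584587), np.float64(0.51), np.float64(-0.014999999999999986), 0.0705)
lid (np.float32(96.515144), np.float64(0.441), np.float64(-0.283), 0)
t: 2.5
eef_pos: [0.4901, -0.3466, 0.2459]
ee_rot: [-3.141, 0.001, 2.961]
force: [0.5, -0.1, -0.9]
width: 0.088
gripper_force: 0.0
t: 3.5
eef_pos: [0.4889, -0.0468, 0.2459]
ee_rot: [3.141, 0.001, 2.963]
force: [0.0, 0.4, -0.2]
width: 0.0876
gripper_force: 0.0
```

```bash

python3 -m handwheel '[{"delta_pos":[0,1,0],"dr":[0,0,0]},{"delta_pos":[0,1,0],"dr":[0,0,0]},{"delta_pos":[0,1,0],"dr":[0,0,0]},{"delta_pos":[0,1,0],"dr":[0,0,0]},{"delta_pos":[0,1,0],"dr":[0,0,0]},{"delta_pos":[0,1,0],"dr":[0,0,0]},{"delta_pos":[0,1,0],"dr":[0,0,0]},{"delta_pos":[0,1,0],"dr":[0,0,0]},{"delta_pos":[0,1,0],"dr":[0,0,0]},{"delta_pos":[0.1,0.27,0],"dr":[0,0,0]}]'
python3 -m handwheel '[{"delta_pos":[0,0,0],"dr":[0,0,0]},{"delta_pos":[0,0,-1],"dr":[0,0,0]},{"delta_pos":[0,0,-0.5],"dr":[0,0,0]},{"delta_pos":[0,0,0],"dr":[0,0,0]}]'
python3 - <<'E'
from h import *
shot("scene","s1",(350,190,150,190),3)
E
```

```text
t: 4.5
eef_pos: [0.4919, 0.2325, 0.2456]
ee_rot: [3.141, 0.0, 2.965]
force: [-0.5, 0.1, 0.4]
width: 0.0877
gripper_force: 0.0
t: 4.9
eef_pos: [0.4908, 0.2282, 0.1986]
ee_rot: [-3.139, -0.003, 2.962]
force: [0.3, -0.5, -0.4]
width: 0.0875
gripper_force: 0.0
```

View pics/s1.png

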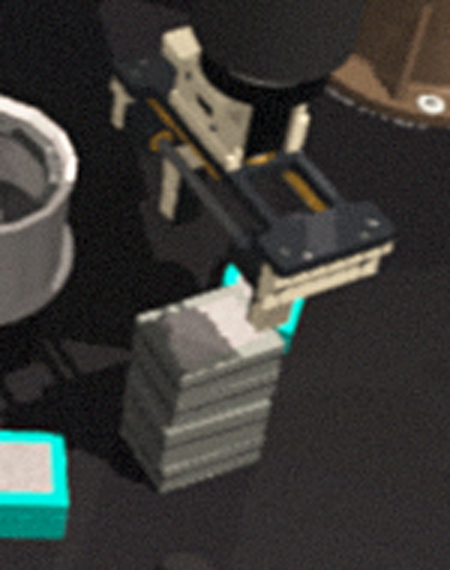

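The open fingers straddle the top of the stack, which is centred at about (215,325) in the crop. I descend and grip both thin cases at their joint.

```bash

python3 -m handwheel '[{"delta_pos":[0,0.05,-0.7],"dr":[0,0,0]},{"delta_pos":[0,0,-0.7],"dr":[0,0,0]},{"delta_pos":[0,0,-0.7],"dr":[0,0,0]},{"delta_pos":[0,0,-0.7],"dr":[0,0,0]},{"delta_pos":[0,0,-0.6],"dr":[0,0,0]},{"delta_pos":[0,0,0],"dr":[0,0,0]}]'
python3 -m handwheel '[{"delta_pos":[0,0,0],"dr":[0,0,0]},{"delta_pos":[0,0,0],"dr":[0,0,0]},{"delta_pos":[0,0,0],"dr":[0,0,0]},{"delta_pos":[0,0,0],"dr":[0,0,0]},{"delta_pos":[0,0,0],"dr":[0,0,0]},{"delta_pos":[0,0,0],"dr":[0,0,0]},{"delta_pos":[0,0,0],"dr":[0,0,0]},{"delta_pos":[0,0,0],"dr":[0,0,0]}]' 1 30
```

```text
t: 5.55
eef_pos: [0.4915, 0.2306, 0.0977]
ee_rot: [-3.14, -0.001, 2.962]
force: [-0.0, 0.1, -0.6]
width: 0.0877
gripper_force: 0.0
t: 6.35
eef_pos: [0.4921, 0.2312, 0.0995]
ee_rot: [-3.141, 0.001, 2.963]
force: [-0.9, -2.8, 6.8]
width: 0.0593
gripper_force: 29.9
```

```bash

python3 -m handwheel '[{"delta_pos":[0,0,0.3],"dr":[0,0,0]},{"delta_pos":[0,0,0.7],"dr":[0,0,0]},{"delta_pos":[0,0,1],"dr":[0,0,0]},{"delta_pos":[0,0,0.5],"dr":[0,0,0]},{"delta_pos":[0,0,0],"dr":[0,0,0]}]' 1 35
python3 - <<'E'
from h import *
shot("scene","s2",(350,190,150,190),3)
E
```

```text
t: 6.85
eef_pos: [0.4928, 0.2326, 0.1759]
ee_rot: [3.138, 0.002, 2.963]
force: [-0.4, 0.2, -4.9]
width: 0.0599
gripper_force: 34.9
```

View pics/s2.png

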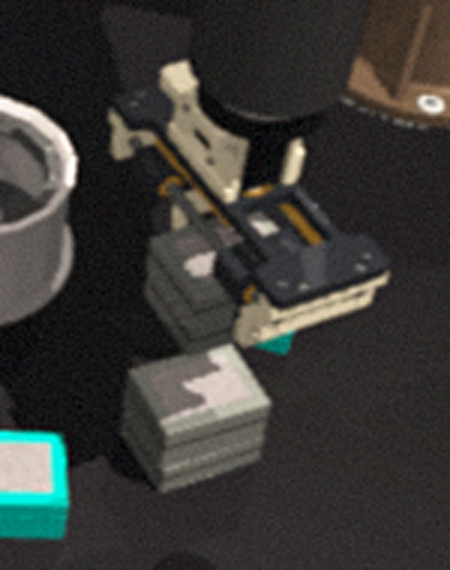

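Both thin cases are lifted together, seen at about (200,290) in the crop, and the thick case is bare on the bottom case at (200,390). I park the pair to the left.

```bash

python3 -m handwheel '[{"delta_pos":[-0.5,0.5,0],"dr":[0,0,0]},{"delta_pos":[-0.75,0.85,0],"dr":[0,0,0]},{"delta_pos":[-0.75,0.85,0],"dr":[0,0,0]},{"delta_pos":[-0.75,0.85,0],"dr":[0,0,0]},{"delta_pos":[-0.6,0.7,0],"dr":[0,0,0]},{"delta_pos":[-0.4,0.5,0],"dr":[0,0,0]},{"delta_pos":[0,0,-0.5],"dr":[0,0,0]},{"delta_pos":[0,0,-1],"dr":[0,0,0]},{"delta_pos":[0,0,-1],"dr":[0,0,0]},{"delta_pos":[0,0,-1],"dr":[0,0,0]}]'
python3 -m handwheel '[{"delta_pos":[0,0,-0.5],"dr":[0,0,0]},{"delta_pos":[0,0,-0.4],"dr":[0,0,0]},{"delta_pos":[0,0,-0.25],"dr":[0,0,0]},{"delta_pos":[0,0,0],"dr":[0,0,0]},{"delta_pos":[0,0,0],"dr":[0,0,0]}]'
```

```text
t: 7.9
eef_pos: [0.3786, 0.3582, 0.0662]
ee_rot: [-3.14, -0.001, 2.963]
force: [0.7, 0.0, -5.2]
width: 0.0595
gripper_force: 34.9
t: 8.4
eef_pos: [0.3797, 0.3594, 0.0344]
ee_rot: [3.141, 0.0, 2.963]
force: [-0.2, -0.6, -4.4]
width: 0.0599
gripper_force: 34.9
```

```bash

python3 -m handwheel '[{"delta_pos":[0,0,-0.08],"dr":[0,0,0]},{"delta_pos":[0,0,-0.05],"dr":[0,0,0]},{"delta_pos":[0,0,0],"dr":[0,0,0]}]'
python3 -m handwheel '[{"delta_pos":[0,0,0],"dr":[0,0,0]},{"delta_pos":[0,0,0],"dr":[0,0,0]},{"delta_pos":[0,0,0],"dr":[0,0,0]},{"delta_pos":[0,0,0],"dr":[0,0,0]},{"delta_pos":[0,0,0],"dr":[0,0,0]}]' -1
python3 -m handwheel '[{"delta_pos":[0,0,0.5],"dr":[0,0,0]},{"delta_pos":[0,0,1],"dr":[0,0,0]},{"delta_pos":[0,0,1],"dr":[0,0,0]},{"delta_pos":[0,0,1],"dr":[0,0,0]},{"delta_pos":[0,0,0.4],"dr":[0,0,0]},{"delta_pos":[0,0,0],"dr":[0,0,0]}]'
python3 - <<'E'
from h import *
shot("top","t3");shot("scene","s3")
g=cv2.cvtColor(cv2.imread("pics/t3.png"),6)
im=cv2.imread("pics/t3.png")[180:340,80:260];im2=cv2.imread("pics/s3.png")[230:480,330:550]
cv2.imwrite("pics/c3.png",np.hstack([cv2.resize(im,(450,400)),cv2.resize(im2,(350,400))]))
E
```

```text
t: 8.7
eef_pos: [0.3798, 0.3598, 0.0315]
ee_rot: [3.14, 0.001, 2.963]
force: [-2.1, -1.5, 4.3]
width: 0.06
gripper_force: 34.9
t: 9.2
eef_pos: [0.3795, 0.3592, 0.0302]
ee_rot: [3.141, 0.0, 2.963]
force: [0.1, -0.2, -1.0]
width: 0.0871
gripper_force: 0.0
t: 9.8
eef_pos: [0.38, 0.3601, 0.149]
ee_rot: [3.138, 0.001, 2.963]
force: [-0.0, 0.4, 0.1]
width: 0.0876
gripper_force: 0.0
```

View pics/c3.png

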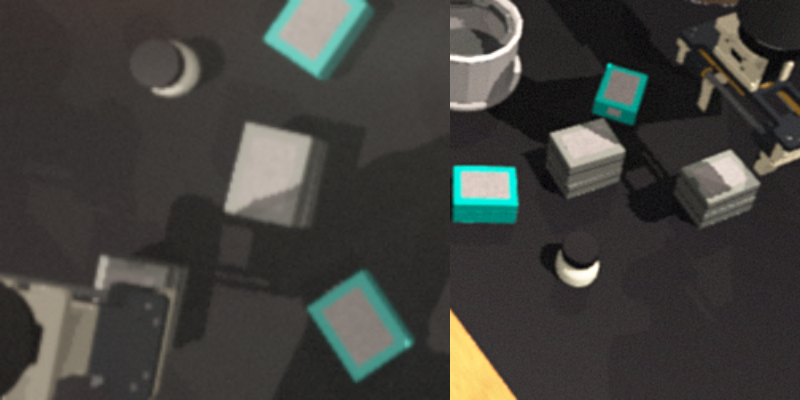

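The pair stands square at its parking place, at about (718,188) in the crop. The thick case on the bottom case is at (268,174). I locate the thick case top from its corners.

```bash
python3 - <<'E'
from h import *
P=np.array([(245,122),(312,131),(292,226),(225,212)])/2.5+[80,180]
W=np.array([at("top",p,.068)[:2] for p in P]);print(W,W.mean(0))
print([np.linalg.norm(W[i]-W[(i+1)%4]) for i in range(4)])
e=(W[0]-W[3])+(W[1]-W[2]);print(np.degrees(np.arctan2(e[1],e[0])))
print(np.degrees(get_state()["ee_rot"][2]),get_state()["q"])
E
```

```text
[[0.538  0.2516]
 [0.5296 0.1934]
 [0.4474 0.2105]
 [0.4601 0.2684]] [0.493775 0.230975]
[np.float64(0.058803061144807774), np.float64(0.08395981181493913), np.float64(0.05927647088010557), np.float64(0.07969096561091481)]
-11.955375360912983
169.74121022502436 [ 1.13371941e+00  1.98429456e-01 -4.58259260e-01 -5.01058108e-04
 -9.14655089e-01 -2.88325950e+00]
```

```bash

python3 -m handwheel '[{"delta_pos":[0.5,-0.5,0],"dr":[0,0,0]},{"delta_pos":[0.75,-0.85,0],"dr":[0,0,0]},{"delta_pos":[0.75,-0.85,0],"dr":[0,0,0]},{"delta_pos":[0.75,-0.85,0],"dr":[0,0,0]},{"delta_pos":[0.6,-0.7,0],"dr":[0,0,0]},{"delta_pos":[0.45,-0.55,0],"dr":[0,0,0]},{"delta_pos":[0,0,-1],"dr":[0,0,0]},{"delta_pos":[0,0,-1],"dr":[0,0,0]},{"delta_pos":[0,0,-0.55],"dr":[0,0,0]},{"delta_pos":[0,0,0],"dr":[0,0,0]}]'
python3 -m handwheel '[{"delta_pos":[0,0,0],"dr":[0,0,0]},{"delta_pos":[0,0,0],"dr":[0,0,0]},{"delta_pos":[0,0,0],"dr":[0,0,0]},{"delta_pos":[0,0,0],"dr":[0,0,0]},{"delta_pos":[0,0,0],"dr":[0,0,0]},{"delta_pos":[0,0,0],"dr":[0,0,0]},{"delta_pos":[0,0,0],"dr":[0,0,0]},{"delta_pos":[0,0,0],"dr":[0,0,0]}]' 1 40
```

```text
t: 10.9
eef_pos: [0.4914, 0.228, 0.0666]
ee_rot: [-3.136, -0.005, 2.962]
force: [0.0, 0.7, 0.6]
width: 0.0877
gripper_force: 0.0
t: 11.7
eef_pos: [0.494, 0.2308, 0.0715]
ee_rot: [3.14, 0.001, 2.963]
force: [-2.3, 1.8, 6.0]
width: 0.0597
gripper_force: 39.5
```

```bash

python3 -m handwheel '[{"delta_pos":[0,0,0.4],"dr":[0,0,0]},{"delta_pos":[0,0,0.8],"dr":[0,0,0]},{"delta_pos":[0,0,1],"dr":[0,0,0]},{"delta_pos":[0,0,1],"dr":[0,0,0]},{"delta_pos":[0,0,0.5],"dr":[0,0,0]},{"delta_pos":[0,-0.5,0],"dr":[0,0,0]},{"delta_pos":[0.1,-0.8,0],"dr":[0,0,0]},{"delta_pos":[0.1,-1,0],"dr":[0,0,0]},{"delta_pos":[0.1,-1,0],"dr":[0,0,0]},{"delta_pos":[0.1,-1,0],"dr":[0,0,0]}]'
python3 -m handwheel '[{"delta_pos":[0.1,-1,0],"dr":[0,0,0]},{"delta_pos":[0.05,-1,0],"dr":[0,0,0]},{"delta_pos":[0,-0.9,0],"dr":[0,0,0]},{"delta_pos":[0,-0.6,0],"dr":[0,0,0]},{"delta_pos":[0,-0.4,0],"dr":[0,0,0]},{"delta_pos":[0,0,0],"dr":[0,0,0]},{"delta_pos":[0,0,0],"dr":[0,0,0]}]'
python3 - <<'E'
from h import *
shot("scene","s4",(250,120,190,200),3)
E
```

```text
t: 12.7
eef_pos: [0.504, 0.0989, 0.1806]
ee_rot: [-3.14, -0.002, 2.963]
force: [0.8, 0.4, -4.0]
width: 0.0604
gripper_force: 39.5
t: 13.4
eef_pos: [0.5095, -0.0161, 0.1813]
ee_rot: [-3.141, -0.001, 2.962]
force: [0.1, 0.7, -4.0]
width: 0.0599
gripper_force: 39.5
```

View pics/s4.png

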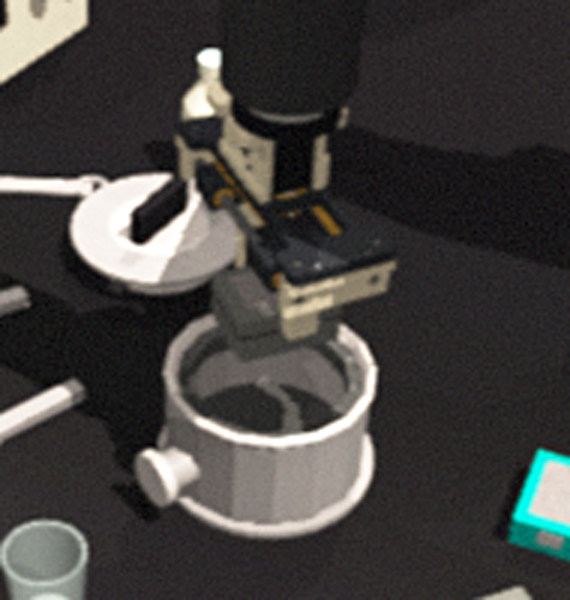

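The case is held level over the chamber mouth, with the rim centred at about (270,385) in the crop. I lower it in.

```bash

python3 -m handwheel '[{"delta_pos":[0,0,-0.6],"dr":[0,0,0]},{"delta_pos":[0,0,-0.7],"dr":[0,0,0]},{"delta_pos":[0,0,-0.6],"dr":[0,0,0]},{"delta_pos":[0,0,-0.6],"dr":[0,0,0]},{"delta_pos":[0,0,-0.6],"dr":[0,0,0]},{"delta_pos":[0,0,-0.6],"dr":[0,0,0]},{"delta_pos":[0,0,-0.3],"dr":[0,0,0]},{"delta_pos":[0,0,0],"dr":[0,0,0]},{"delta_pos":[0,0,0],"dr":[0,0,0]}]'
python3 -m handwheel '[{"delta_pos":[0,0,-0.1],"dr":[0,0,0]},{"delta_pos":[0,0,0],"dr":[0,0,0]},{"delta_pos":[0,0,0],"dr":[0,0,0]}]'
```

```text
t: 14.35
eef_pos: [0.5104, -0.0155, 0.0621]
ee_rot: [3.142, 0.0, 2.964]
force: [0.1, -0.4, -4.6]
width: 0.0598
gripper_force: 39.5
t: 14.65
eef_pos: [0.5109, -0.0155, 0.0595]
ee_rot: [3.141, 0.002, 2.963]
force: [0.7, 2.0, 1.9]
width: 0.0603
gripper_force: 39.5
```

```bash

python3 -m handwheel '[{"delta_pos":[0,0,-0.05],"dr":[0,0,0]},{"delta_pos":[0,0,0],"dr":[0,0,0]},{"delta_pos":[0,0,0],"dr":[0,0,0]}]'
python3 - <<'E'
from h import *
shot("scene","s5",(265,170,140,140),4)
E
```

```text
t: 14.95
eef_pos: [0.5109, -0.0155, 0.0594]
ee_rot: [3.141, 0.002, 2.964]
force: [-5.9, 4.7, 20.3]
width: 0.0606
gripper_force: 39.6
```

View pics/s5.png

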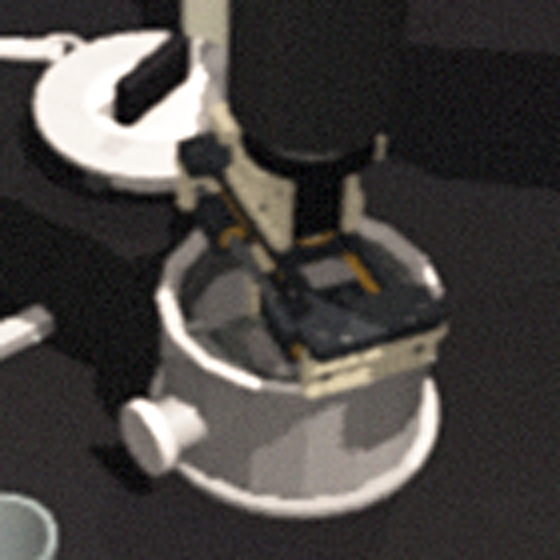

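```bash
python3 - <<'E'
from h import *
a=np.radians(-10.3)
for bz in (.1378,.130):
  for sx in(1,-1):
    for sy in(1,-1):
      p=[.5095+sx*.04*np.cos(a)-sy*.03*np.sin(a),-.0161+sx*.04*np.sin(a)+sy*.03*np.cos(a),bz]
      print(bz,sx,sy,(pix("scene",p)-[250,120])*3, (pix("scene",[p[0],p[1],bz+.04])-[250,120])*3)
for cz in (.096,): print([((pix("scene",[.5105+.0825*np.cos(t),-.0155+.0825*np.sin(t),cz])-[265,170])*4).tolist() for t in np.arange(0,6.28,np.pi/2)])
print(get_state()["eef_pos"])
E
python3 -c "
import cv2
im=cv2.imread('pics/s4_full.png')[200:260,305:375];cv2.imwrite('pics/c4.png',cv2.convertScaleAbs(cv2.resize(im,None,fx=8,fy=8,interpolation=2),alpha=1.8))"
```

```text
0.1378 1 1 [238.8 362.7] [240.6 321. ]
0.1378 1 -1 [205.8 312.9] [206.7 271.5]
0.1378 -1 1 [337.2 334.8] [341.1 293.4]
0.1378 -1 -1 [301.5 287.1] [304.5 246. ]
0.13 1 1 [238.5 370.8] [240.3 329.4]
0.13 1 -1 [205.5 320.7] [206.7 279.6]
0.13 -1 1 [336.3 342.9] [340.5 301.8]
0.13 -1 -1 [300.9 294.9] [303.9 254.1]
[[176.4000000000001, 342.4], [384.79999999999995, 373.5999999999999], [411.5999999999999, 236.79999999999995], [216.79999999999995, 209.60000000000002]]
[ 0.51092252 -0.01545187  0.05934514]
```

View pics/c4.png

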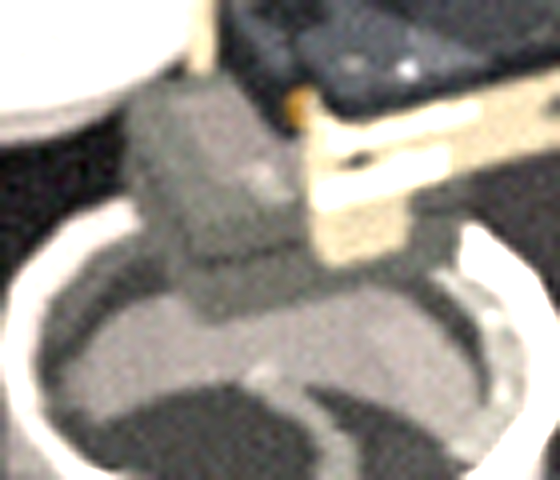

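The hanging case shows no real slip, only perhaps a slight tilt. Something touches about 8 mm early with light force. I open only a little, since the mouth is narrow, so the case settles on the floor.

```bash

python3 -m handwheel '[{"delta_pos":[0,0,0.08],"dr":[0,0,0]},{"delta_pos":[0,0,0],"dr":[0,0,0]}]'
python3 -m handwheel '[{"delta_pos":[0,0,0],"dr":[0,0,0]},{"delta_pos":[0,0,0],"dr":[0,0,0]},{"delta_pos":[0,0,0],"dr":[0,0,0]},{"delta_pos":[0,0,0],"dr":[0,0,0]}]' -0.5
python3 -m handwheel '[{"delta_pos":[0,0,0.3],"dr":[0,0,0]},{"delta_pos":[0,0,0.5],"dr":[0,0,0]},{"delta_pos":[0,0,0.7],"dr":[0,0,0]},{"delta_pos":[0,0,1],"dr":[0,0,0]},{"delta_pos":[0,0,1],"dr":[0,0,0]},{"delta_pos":[0,0,1],"dr":[0,0,0]},{"delta_pos":[0,-1,0],"dr":[0,0,0]},{"delta_pos":[0,-1,0],"dr":[0,0,0]},{"delta_pos":[0,-1,0],"dr":[0,0,0]},{"delta_pos":[0,-1,0],"dr":[0,0,0]}]'
python3 -m handwheel '[{"delta_pos":[0,-1,0],"dr":[0,0,0]},{"delta_pos":[0,-1,0],"dr":[0,0,0]},{"delta_pos":[0,-1,0],"dr":[0,0,0]},{"delta_pos":[0,0,0],"dr":[0,0,0]}]'
python3 - <<'E'
from h import *
shot("top","t5");shot("scene","s6")
a=cv2.imread("pics/t5.png")[195:285,255:345];b=cv2.imread("pics/s6.png")[205:305,285:395]
cv2.imwrite("pics/c6.png",cv2.convertScaleAbs(np.hstack([cv2.resize(a,(400,400),interpolation=2),cv2.resize(b,(400,400),interpolation=2)]),alpha=1.4))
E
```

```text
t: 15.2
eef_pos: [0.5098, -0.016, 0.0598]
ee_rot: [3.141, 0.0, 2.963]
force: [0.2, 0.3, -4.1]
width: 0.0602
gripper_force: 39.5
t: 15.6
eef_pos: [0.5101, -0.0159, 0.0596]
ee_rot: [-3.142, 0.0, 2.963]
force: [-0.3, -0.9, 0.5]
width: 0.0657
gripper_force: 0.0
t: 16.6
eef_pos: [0.5099, -0.137, 0.1955]
ee_rot: [3.141, 0.001, 2.963]
force: [0.5, 0.7, 0.3]
width: 0.0658
gripper_force: 0.0
t: 17.0
eef_pos: [0.5097, -0.2285, 0.195]
ee_rot: [-3.141, 0.0, 2.96]
force: [0.1, 0.1, -0.3]
width: 0.066
gripper_force: 0.0
```

View pics/c6.png

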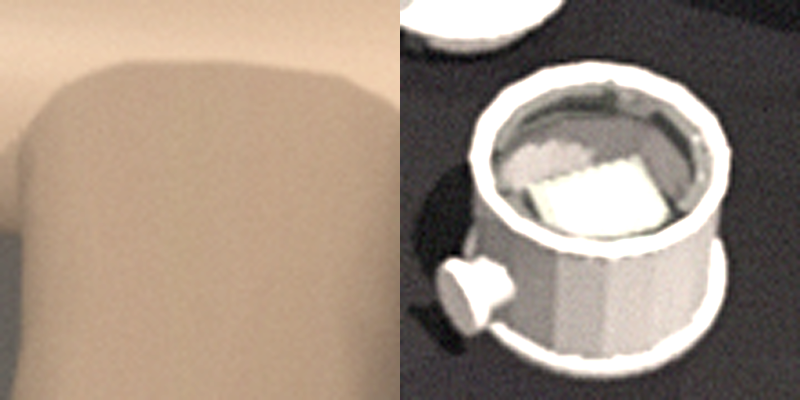

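The thick case lies flat on the chamber floor, its top at about (600,195) in the crop; the top camera is blocked by the arm. Next I check the bars in the scene view.

```bash
python3 - <<'E'
from h import *
f=lambda p:(285+(p[0]-400)*110/400,205+p[1]*.25)
W=np.array([at("scene",f(p),.048)[:2] for p in[(528,188),(640,157),(670,210)]]);print(W,(W[0]*1+W[1]*0)+0)
for n in("s0","s6"):
    g=cv2.cvtColor(cv2.imread(f"pics/{n}.png"),6);x,y,w,h=215,205,75,70
    for c in cv2.findContours((g[y:y+h,x:x+w]>85).astype(np.uint8),0,2)[0]:
        if cv2.contourArea(c)>60:
            P=cv2.boxPoints(cv2.minAreaRect(c))+[x,y];m=P.mean(0);e=[P[1]-P[0],P[2]-P[1]];e=max(e,key=np.linalg.norm)
            a,b=at("scene",m-e/2,.008),at("scene",m+e/2,.008);print(n,m,at("scene",m,.008),np.linalg.norm(a-b),np.degrees(np.arctan2(*(a-b)[1::-1])))
E
```

```text
[[ 0.5366 -0.0533]
 [ 0.4591 -0.0355]
 [ 0.47    0.0119]] [ 0.5366 -0.0533]
s0 [261.50000811 256.5       ] [ 0.6418 -0.1523  0.008 ] 0.09465183569271125 4.180498676628297
s0 [242.30249071 222.9679718 ] [ 0.6217 -0.2893  0.008 ] 0.0946089319250566 -5.94560816371324
s6 [261.40919113 256.32486725] [ 0.6417 -0.1529  0.008 ] 0.09509879073889427 5.248975520647303
s6 [241.95374298 222.9519577 ] [ 0.6225 -0.2899  0.008 ] 0.09118579933301019 -5.916917073679733
```

```bash

python3 -m handwheel '[{"delta_pos":[0.8,0.4,0],"dr":[0,0,5]},{"delta_pos":[1,0.55,0],"dr":[0,0,5]},{"delta_pos":[1,0.55,0],"dr":[0,0,5]},{"delta_pos":[1,0.55,0],"dr":[0,0,0.5]},{"delta_pos":[0.65,0.4,0],"dr":[0,0,0]},{"delta_pos":[0,0,-1],"dr":[0,0,0]},{"delta_pos":[0,0,-1],"dr":[0,0,0]},{"delta_pos":[0,0,-1],"dr":[0,0,0]},{"delta_pos":[0,0,-0.6],"dr":[0,0,0]},{"delta_pos":[0,0,0],"dr":[0,0,0]}]' -0.2
python3 - <<'E'
from h import *
print(get_state()["eef_pos"])
shot("scene","s7",(205,150,150,140),4)
E
```

```text
t: 18.1
eef_pos: [0.6416, -0.1511, 0.0839]
ee_rot: [3.141, -0.005, -3.049]
force: [-0.5, 0.4, 0.1]
width: 0.0524
gripper_force: 0.0
[ 0.6415861  -0.15111118  0.08389719]
```

View pics/s7.png

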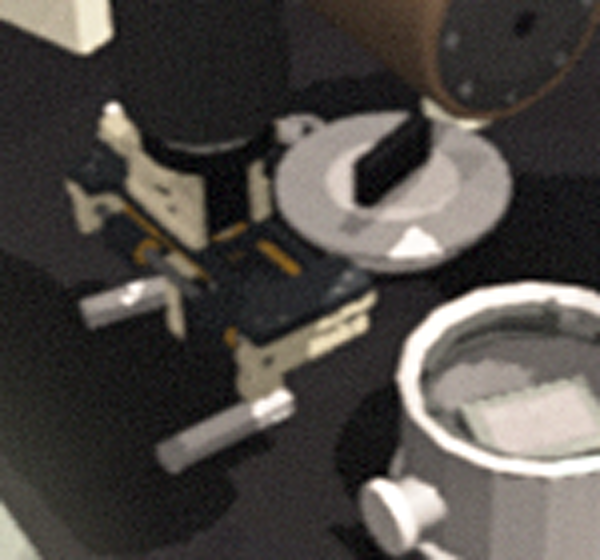

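The fingers straddle the nearer bar, centred at about (228,430) in the crop. I descend and grip it.

```bash

python3 -m handwheel '[{"delta_pos":[0,-0.1,-0.7],"dr":[0,0,0]},{"delta_pos":[0,0,-0.7],"dr":[0,0,0]},{"delta_pos":[0,0,-0.5],"dr":[0,0,0]},{"delta_pos":[0,0,0],"dr":[0,0,0]},{"delta_pos":[0,0,0],"dr":[0,0,0]}]'
```

```text
t: 18.65
eef_pos: [0.6441, -0.1553, 0.0306]
ee_rot: [-3.141, 0.001, -3.049]
force: [-0.3, 0.0, 0.0]
width: 0.0527
gripper_force: 0.0
```

```bash

python3 -m handwheel '[{"delta_pos":[0,0,-0.25],"dr":[0,0,0]},{"delta_pos":[0,0,0],"dr":[0,0,0]},{"delta_pos":[0,0,0],"dr":[0,0,0]}]'
python3 -m handwheel '[{"delta_pos":[0,0,0],"dr":[0,0,0]},{"delta_pos":[0,0,0],"dr":[0,0,0]},{"delta_pos":[0,0,0],"dr":[0,0,0]},{"delta_pos":[0,0,0],"dr":[0,0,0]},{"delta_pos":[0,0,0],"dr":[0,0,0]},{"delta_pos":[0,0,0],"dr":[0,0,0]},{"delta_pos":[0,0,0],"dr":[0,0,0]}]' 1 30
```

```text
t: 18.95
eef_pos: [0.6436, -0.1554, 0.0224]
ee_rot: [-3.142, 0.0, -3.05]
force: [0.0, 0.0, 0.0]
width: 0.0525
gripper_force: 0.0
t: 19.65
eef_pos: [0.6435, -0.1554, 0.0221]
ee_rot: [-3.142, 0.0, -3.05]
force: [0.4, -1.4, -0.2]
width: 0.0156
gripper_force: 30.0
```

```bash

python3 -m handwheel '[{"delta_pos":[0,0,0.6],"dr":[0,0,0]},{"delta_pos":[0,0,1],"dr":[0,0,0]},{"delta_pos":[0,0,1],"dr":[0,0,0]},{"delta_pos":[0,0,1],"dr":[0,0,0]},{"delta_pos":[0,0,1],"dr":[0,0,-3.6]},{"delta_pos":[-0.7,0.6,0],"dr":[0,0,-4]},{"delta_pos":[-0.9,0.8,0],"dr":[0,0,-4]},{"delta_pos":[-0.9,0.8,0],"dr":[0,0,-4]},{"delta_pos":[-0.9,0.8,0],"dr":[0,0,0]},{"delta_pos":[-0.7,0.6,0],"dr":[0,0,0]}]'
python3 -m handwheel '[{"delta_pos":[-0.5,0.35,0],"dr":[0,0,0]},{"delta_pos":[0,0,0],"dr":[0,0,0]},{"delta_pos":[0,0,0],"dr":[0,0,0]}]'
python3 - <<'E'
from h import *
shot("scene","s8",(270,180,110,110),5);shot("top","t8")
E
```

```text
t: 20.65
eef_pos: [0.5186, -0.0465, 0.1598]
ee_rot: [3.141, -0.001, 2.961]
force: [0.7, 0.5, -1.5]
width: 0.0154
gripper_force: 30.0
t: 20.95
eef_pos: [0.5055, -0.0366, 0.1604]
ee_rot: [3.141, 0.001, 2.962]
force: [0.1, 0.0, -1.4]
width: 0.0155
gripper_force: 30.0
```

View pics/s8.png

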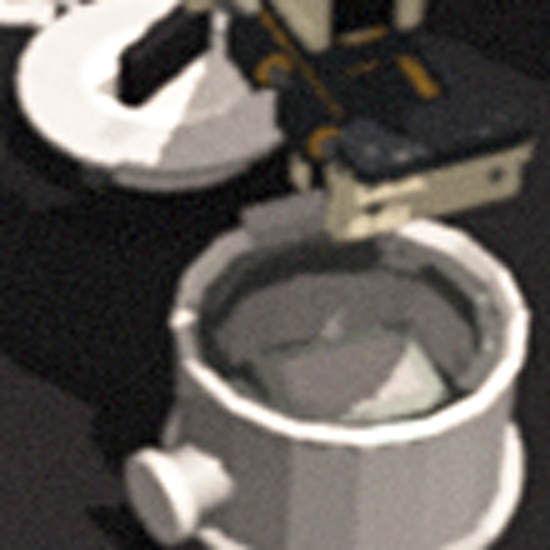

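The bar is held over the case's far-right half; the case top spans about (250,365) to (455,395). I lower the bar and watch for the contact height.

```bash

python3 -m handwheel '[{"delta_pos":[0,0,-0.6],"dr":[0,0,0]},{"delta_pos":[0,0,-0.7],"dr":[0,0,0]},{"delta_pos":[0,0,-0.6],"dr":[0,0,0]},{"delta_pos":[0,0,-0.5],"dr":[0,0,0]},{"delta_pos":[0,0,-0.1],"dr":[0,0,0]},{"delta_pos":[0,0,0],"dr":[0,0,0]},{"delta_pos":[0,0,0],"dr":[0,0,0]}]'
python3 -m handwheel '[{"delta_pos":[0,0,-0.1],"dr":[0,0,0]},{"delta_pos":[0,0,0],"dr":[0,0,0]},{"delta_pos":[0,0,0],"dr":[0,0,0]}]'
python3 -m handwheel '[{"delta_pos":[0,0,-0.05],"dr":[0,0,0]},{"delta_pos":[0,0,0],"dr":[0,0,0]},{"delta_pos":[0,0,0],"dr":[0,0,0]}]'
```

```text
t: 21.75
eef_pos: [0.5062, -0.037, 0.0856]
ee_rot: [3.141, 0.001, 2.961]
force: [0.7, -0.5, -1.1]
width: 0.0155
gripper_force: 30.0
t: 22.05
eef_pos: [0.5056, -0.0369, 0.0824]
ee_rot: [3.141, 0.001, 2.961]
force: [-0.1, 0.1, -1.4]
width: 0.0156
gripper_force: 30.0
t: 22.35
eef_pos: [0.5055, -0.0369, 0.0806]
ee_rot: [-3.142, 0.0, 2.961]
force: [0.1, -0.1, -1.5]
width: 0.0157
gripper_force: 30.0
```

```bash

python3 -m handwheel '[{"delta_pos":[0,0,-0.1],"dr":[0,0,0]},{"delta_pos":[0,0,0],"dr":[0,0,0]},{"delta_pos":[0,0,0],"dr":[0,0,0]}]'
python3 -m handwheel '[{"delta_pos":[0,0,-0.1],"dr":[0,0,0]},{"delta_pos":[0,0,0],"dr":[0,0,0]},{"delta_pos":[0,0,0],"dr":[0,0,0]}]'
python3 -m handwheel '[{"delta_pos":[0,0,-0.08],"dr":[0,0,0]},{"delta_pos":[0,0,0],"dr":[0,0,0]},{"delta_pos":[0,0,0],"dr":[0,0,0]}]'
```

```text
t: 22.65
eef_pos: [0.5059, -0.0368, 0.078]
ee_rot: [3.141, 0.001, 2.961]
force: [-0.9, -0.4, 5.2]
width: 0.0156
gripper_force: 30.0
t: 22.95
eef_pos: [0.5063, -0.0369, 0.0771]
ee_rot: [3.142, 0.002, 2.963]
force: [-9.0, 1.0, 28.7]
width: 0.0155
gripper_force: 30.0
t: 23.25
eef_pos: [0.5071, -0.037, 0.0758]
ee_rot: [3.141, 0.004, 2.963]
force: [-11.5, 0.8, 36.5]
width: 0.0157
gripper_force: 30.0
```

Contact comes at a TCP height of 78 mm, so the case top is at 56 mm; bars there still clear the lid. I relieve the load, release, and back out.

```bash

python3 -m handwheel '[{"delta_pos":[0,0,0.15],"dr":[0,0,0]},{"delta_pos":[0,0,0],"dr":[0,0,0]},{"delta_pos":[0,0,0],"dr":[0,0,0]}]'
python3 -m handwheel '[{"delta_pos":[0,0,0],"dr":[0,0,0]},{"delta_pos":[0,0,0],"dr":[0,0,0]},{"delta_pos":[0,0,0],"dr":[0,0,0]}]' 0.4
python3 -m handwheel '[{"delta_pos":[0,0,0.3],"dr":[0,0,0]},{"delta_pos":[0,0,0.7],"dr":[0,0,0]},{"delta_pos":[0,0,1],"dr":[0,0,0]},{"delta_pos":[0,0,1],"dr":[0,0,0]},{"delta_pos":[0.5,-1,0],"dr":[0,0,0]},{"delta_pos":[0.5,-1,0],"dr":[0,0,0]},{"delta_pos":[0.5,-1,0],"dr":[0,0,0]},{"delta_pos":[0.5,-1,0],"dr":[0,0,0]},{"delta_pos":[0.5,-1,0],"dr":[0,0,1]},{"delta_pos":[0.5,-1,0],"dr":[0,0,2]}]'
python3 - <<'E'
from h import *
shot("scene","s9")
s=cv2.imread("pics/s9.png")
a=s[205:305,285:395]
cv2.imwrite("pics/c9.png",cv2.convertScaleAbs(cv2.resize(a,(550,500),interpolation=2),alpha=1.4))
g=cv2.cvtColor(s,6);x,y,w,h=215,205,75,70
for c in cv2.findContours((g[y:y+h,x:x+w]>85).astype(np.uint8),0,2)[0]:
    if cv2.contourArea(c)>60:
        P=cv2.boxPoints(cv2.minAreaRect(c))+[x,y];m=P.mean(0);e=[P[1]-P[0],P[2]-P[1]];e=max(e,key=np.linalg.norm)
        p,q=at("scene",m-e/2,.008),at("scene",m+e/2,.008);print(m,at("scene",m,.008),np.linalg.norm(p-q),np.degrees(np.arctan2(*(p-q)[1::-1])))
E
```

```text
t: 23.55
eef_pos: [0.5053, -0.0369, 0.0763]
ee_rot: [3.142, -0.0, 2.961]
force: [0.8, 1.0, -2.3]
width: 0.0158
gripper_force: 30.0
t: 23.85
eef_pos: [0.5054, -0.0369, 0.0764]
ee_rot: [-3.141, -0.0, 2.961]
force: [0.5, 0.2, -0.3]
width: 0.0259
gripper_force: 0.0
t: 24.85
eef_pos: [0.596, -0.2183, 0.1674]
ee_rot: [-3.142, 0.0, 3.014]
force: [1.2, 0.6, -0.5]
width: 0.0265
gripper_force: 0.0
[241.95339727 222.93576813] [ 0.6224 -0.2899  0.008 ] 0.0912449450654665 -5.660607737301468
```

View pics/c9.png

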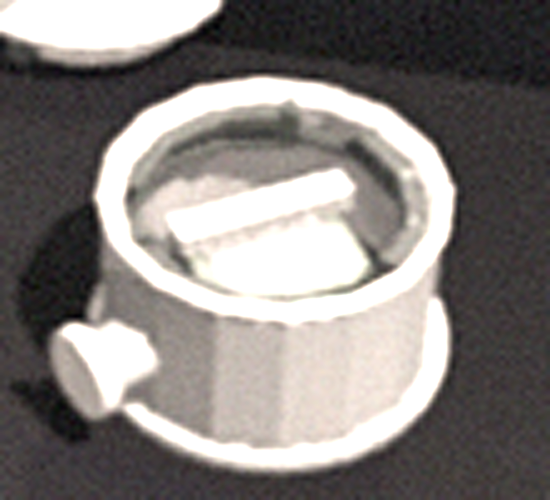

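The bar lies flat along the far edge of the case, at about (260,203) in the crop, leaving room on the near side. Next I take the second bar, at (242,223) in the scene view.

```bash

python3 -m handwheel '[{"delta_pos":[0.3,-0.8,0],"dr":[0,0,1.5]},{"delta_pos":[0.3,-0.9,0],"dr":[0,0,0]},{"delta_pos":[0.25,-0.8,0],"dr":[0,0,0]},{"delta_pos":[0,0,-1],"dr":[0,0,0]},{"delta_pos":[0,0,-1],"dr":[0,0,0]},{"delta_pos":[0,0,-1],"dr":[0,0,0]},{"delta_pos":[0,0,-1],"dr":[0,0,0]},{"delta_pos":[0,0,-0.45],"dr":[0,0,0]},{"delta_pos":[0,0,0],"dr":[0,0,0]},{"delta_pos":[0,0,0],"dr":[0,0,0]}]' -0.2
```

```text
t: 25.9
eef_pos: [0.6218, -0.2921, 0.0344]
ee_rot: [-3.141, 0.001, 3.04]
force: [-0.3, 0.5, 0.9]
width: 0.0526
gripper_force: 0.0
```

```bash

python3 -m handwheel '[{"delta_pos":[0,-0.05,-0.4],"dr":[0,0,0]},{"delta_pos":[0,0,0],"dr":[0,0,0]},{"delta_pos":[0,0,0],"dr":[0,0,0]}]'
python3 -m handwheel '[{"delta_pos":[0,0,0],"dr":[0,0,0]},{"delta_pos":[0,0,0],"dr":[0,0,0]},{"delta_pos":[0,0,0],"dr":[0,0,0]},{"delta_pos":[0,0,0],"dr":[0,0,0]},{"delta_pos":[0,0,0],"dr":[0,0,0]},{"delta_pos":[0,0,0],"dr":[0,0,0]},{"delta_pos":[0,0,0],"dr":[0,0,0]}]' 1 30
```

```text
t: 26.2
eef_pos: [0.621, -0.2935, 0.0215]
ee_rot: [-3.142, 0.0, 3.04]
force: [0.8, -0.4, 0.2]
width: 0.0525
gripper_force: 0.0
t: 26.9
eef_pos: [0.621, -0.2934, 0.0212]
ee_rot: [-3.142, 0.0, 3.04]
force: [-0.2, -0.1, 0.7]
width: 0.0156
gripper_force: 30.0
```

```bash

python3 -m handwheel '[{"delta_pos":[0,0,0.6],"dr":[0,0,0]},{"delta_pos":[0,0,1],"dr":[0,0,-2]},{"delta_pos":[0,0,1],"dr":[0,0,-2.5]},{"delta_pos":[0,0,1],"dr":[0,0,0]},{"delta_pos":[0,0,1],"dr":[0,0,0]},{"delta_pos":[-0.35,1,0],"dr":[0,0,0]},{"delta_pos":[-0.35,1,0],"dr":[0,0,0]},{"delta_pos":[-0.35,1,0],"dr":[0,0,0]},{"delta_pos":[-0.35,1,0],"dr":[0,0,0]},{"delta_pos":[-0.35,1,0],"dr":[0,0,0]}]'
python3 -m handwheel '[{"delta_pos":[-0.35,1,0],"dr":[0,0,0]},{"delta_pos":[-0.35,1,0],"dr":[0,0,0]},{"delta_pos":[-0.35,1,0],"dr":[0,0,0]},{"delta_pos":[-0.35,1,0],"dr":[0,0,0]},{"delta_pos":[-0.4,0.97,0],"dr":[0,0,0]},{"delta_pos":[0,0,0],"dr":[0,0,0]},{"delta_pos":[0,0,-0.7],"dr":[0,0,0]},{"delta_pos":[0,0,-0.7],"dr":[0,0,0]},{"delta_pos":[0,0,0],"dr":[0,0,0]},{"delta_pos":[0,0,0],"dr":[0,0,0]}]'
```

```text
t: 27.9
eef_pos: [0.5676, -0.1423, 0.1589]
ee_rot: [3.142, -0.001, 2.961]
force: [-0.3, 0.1, -0.8]
width: 0.0156
gripper_force: 30.0
t: 28.9
eef_pos: [0.5145, 0.0053, 0.1173]
ee_rot: [-3.141, -0.001, 2.961]
force: [0.4, 0.0, -0.7]
width: 0.0159
gripper_force: 30.0
```

```bash

python3 -m handwheel '[{"delta_pos":[0,0,-0.6],"dr":[0,0,0]},{"delta_pos":[0,0,-0.45],"dr":[0,0,0]},{"delta_pos":[0,0,-0.2],"dr":[0,0,0]},{"delta_pos":[0,0,0],"dr":[0,0,0]},{"delta_pos":[0,0,0],"dr":[0,0,0]}]'
python3 -m handwheel '[{"delta_pos":[0,0,-0.07],"dr":[0,0,0]},{"delta_pos":[0,0,0],"dr":[0,0,0]},{"delta_pos":[0,0,0],"dr":[0,0,0]}]'
```

```text
t: 29.4
eef_pos: [0.5151, 0.0057, 0.0805]
ee_rot: [3.141, 0.001, 2.961]
force: [-0.4, -0.6, -1.4]
width: 0.0153
gripper_force: 30.0
t: 29.7
eef_pos: [0.5146, 0.0058, 0.0779]
ee_rot: [3.141, 0.0, 2.961]
force: [-0.4, 0.2, -0.8]
width: 0.0156
gripper_force: 30.0
```

```bash

python3 -m handwheel '[{"delta_pos":[0,0,-0.08],"dr":[0,0,0]},{"delta_pos":[0,0,0],"dr":[0,0,0]},{"delta_pos":[0,0,0],"dr":[0,0,0]}]'
python3 -m handwheel '[{"delta_pos":[0,0,-0.05],"dr":[0,0,0]},{"delta_pos":[0,0,0],"dr":[0,0,0]},{"delta_pos":[0,0,0],"dr":[0,0,0]}]'
```

```text
t: 30.0
eef_pos: [0.5149, 0.0058, 0.077]
ee_rot: [3.141, 0.001, 2.962]
force: [-7.2, 1.4, 18.2]
width: 0.0157
gripper_force: 30.0
t: 30.3
eef_pos: [0.515, 0.0058, 0.0768]
ee_rot: [3.141, 0.002, 2.963]
force: [-12.3, 2.6, 32.8]
width: 0.0154
gripper_force: 30.0
```

```bash

python3 -m handwheel '[{"delta_pos":[0,0,0.13],"dr":[0,0,0]},{"delta_pos":[0,0,0],"dr":[0,0,0]},{"delta_pos":[0,0,0],"dr":[0,0,0]}]'
python3 -m handwheel '[{"delta_pos":[0,0,0],"dr":[0,0,0]},{"delta_pos":[0,0,0],"dr":[0,0,0]},{"delta_pos":[0,0,0],"dr":[0,0,0]}]' 0.5
python3 -m handwheel '[{"delta_pos":[0,0,0.3],"dr":[0,0,0]},{"delta_pos":[0,0,0.7],"dr":[0,0,0]},{"delta_pos":[0,0,1],"dr":[0,0,0]},{"delta_pos":[0,0,1],"dr":[0,0,0]},{"delta_pos":[0,1,0],"dr":[0,0,0]},{"delta_pos":[0,1,0],"dr":[0,0,0]},{"delta_pos":[0,1,0],"dr":[0,0,0]},{"delta_pos":[0,1,0],"dr":[0,0,0]},{"delta_pos":[-0.2,1,0],"dr":[0,0,0]},{"delta_pos":[-0.5,1,0],"dr":[0,0,0]}]' 
python3 -m handwheel '[{"delta_pos":[-1,1,0],"dr":[0,0,0]},{"delta_pos":[-1,1,0],"dr":[0,0,0]},{"delta_pos":[-1,1,0],"dr":[0,0,0]},{"delta_pos":[-0.8,1,0],"dr":[0,0,0]},{"delta_pos":[0,1,0],"dr":[0,0,0]},{"delta_pos":[0,0.8,0],"dr":[0,0,0]},{"delta_pos":[0,0,0],"dr":[0,0,0]},{"delta_pos":[0,0,0],"dr":[0,0,0]}]' -1
python3 - <<'E'
from h import *
shot("scene","s10");shot("top","t10")
a=cv2.imread("pics/t10.png")[195:285,255:345];b=cv2.imread("pics/s10.png")[205:305,285:395]
cv2.imwrite("pics/c10.png",np.hstack([cv2.resize(a,(400,400),interpolation=2),cv2.resize(b,(400,400),interpolation=2)]))
E
```

```text
t: 30.6
eef_pos: [0.5144, 0.0057, 0.0774]
ee_rot: [3.142, -0.0, 2.961]
force: [0.2, -0.4, -1.1]
width: 0.0153
gripper_force: 30.0
t: 30.9
eef_pos: [0.5145, 0.0057, 0.0773]
ee_rot: [-3.141, -0.0, 2.961]
force: [-0.4, -0.4, 0.3]
width: 0.0218
gripper_force: 0.0
t: 31.9
eef_pos: [0.4939, 0.1871, 0.1682]
ee_rot: [3.141, 0.001, 2.961]
force: [0.3, -0.4, -0.7]
width: 0.0218
gripper_force: 0.0
t: 32.7
eef_pos: [0.3792, 0.3598, 0.1677]
ee_rot: [-3.141, -0.0, 2.962]
force: [0.2, -0.3, -0.3]
width: 0.0806
gripper_force: 0.0
```

View pics/c10.png

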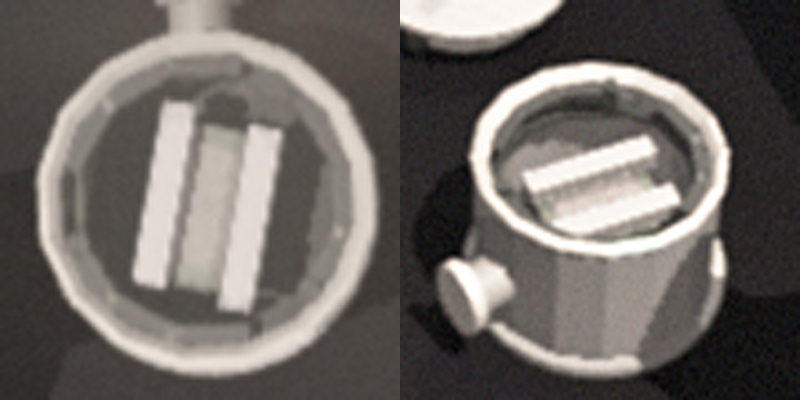

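Both bars lie flat on the thick case inside the chamber, at about (165,195) and (250,218) in the left half. Next come the thin cases: I measure the bare bottom case.

```bash
python3 - <<'E'
from h import *
for n,z in(("t10",.028),):
    t=cv2.imread(f"pics/{n}.png");x,y,w,h=155,220,70,70;g=cv2.cvtColor(t,6)[y:y+h,x:x+w]
    for th in(100,120,140):
     for c in cv2.findContours((g>th).astype(np.uint8),0,2)[0]:
        if cv2.contourArea(c)>300:
            P=cv2.boxPoints(cv2.minAreaRect(c))+[x,y];W=np.array([at("top",p,z)[:2] for p in P]);e=W[1]-W[0];f=W[2]-W[1]
            print(th,W.mean(0),np.linalg.norm(e),np.linalg.norm(f),np.degrees(np.arctan2(e[1],e[0])))
    cv2.imwrite("pics/c11.png",cv2.resize(t[190:330,120:260],(560,560)))
E
python3 -m handwheel '[{"delta_pos":[0,0,-0.8],"dr":[0,0,0]},{"delta_pos":[0,0,-1],"dr":[0,0,0]},{"delta_pos":[0,0,-1],"dr":[0,0,0]},{"delta_pos":[0,0,-1],"dr":[0,0,0]},{"delta_pos":[0,0,-0.6],"dr":[0,0,0]},{"delta_pos":[0,0,-0.15],"dr":[0,0,0]},{"delta_pos":[0,0,0],"dr":[0,0,0]},{"delta_pos":[0,0,0],"dr":[0,0,0]}]' -1
```

```text
100 [0.491    0.232125] 0.08141038017353806 0.06077318487622647 -11.765418114330242
120 [0.491075 0.232375] 0.080488508496555 0.059460995618976976 -11.75667413803561
140 [0.491275 0.232625] 0.0784863045377982 0.05818075283115543 -11.538999837314027
t: 33.6
eef_pos: [0.38, 0.36, 0.0322]
ee_rot: [3.14, 0.001, 2.961]
force: [0.9, -0.3, 0.3]
width: 0.0877
gripper_force: 0.0
```

View pics/c11.png

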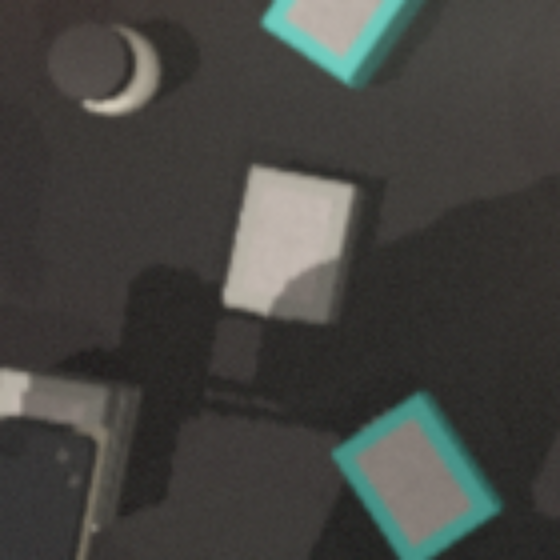

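The bottom case stands clear at (290,245) in the crop, with yaw about -11.7°. I regrip the pair and restack it. My picture allowance is used up, so from here I rely on measurements.

```bash

python3 -m handwheel '[{"delta_pos":[0,0,0],"dr":[0,0,0]},{"delta_pos":[0,0,0],"dr":[0,0,0]},{"delta_pos":[0,0,0],"dr":[0,0,0]},{"delta_pos":[0,0,0],"dr":[0,0,0]},{"delta_pos":[0,0,0],"dr":[0,0,0]},{"delta_pos":[0,0,0],"dr":[0,0,0]},{"delta_pos":[0,0,0],"dr":[0,0,0]}]' 1 35
python3 -m handwheel '[{"delta_pos":[0,0,0.3],"dr":[0,0,0]},{"delta_pos":[0,0,0.7],"dr":[0,0,0]},{"delta_pos":[0,0,1],"dr":[0,0,0]},{"delta_pos":[0,0,0.6],"dr":[0,0,0]},{"delta_pos":[0.5,-0.5,0],"dr":[0,0,0]},{"delta_pos":[0.7,-0.85,0],"dr":[0,0,0]},{"delta_pos":[0.75,-0.85,0],"dr":[0,0,0]},{"delta_pos":[0.7,-0.85,0],"dr":[0,0,0]},{"delta_pos":[0.6,-0.7,0],"dr":[0,0,-1.4]},{"delta_pos":[0.45,-0.5,0],"dr":[0,0,0]}]'
python3 -m handwheel '[{"delta_pos":[0,0,0],"dr":[0,0,0]},{"delta_pos":[0,0,0],"dr":[0,0,0]},{"delta_pos":[0,0,0],"dr":[0,0,0]}]'
```

```text
t: 34.3
eef_pos: [0.3795, 0.3599, 0.0314]
ee_rot: [3.141, 0.0, 2.961]
force: [-0.6, -0.2, 4.8]
width: 0.06
gripper_force: 34.9
t: 35.3
eef_pos: [0.4906, 0.2303, 0.1087]
ee_rot: [-3.14, -0.001, 2.935]
force: [0.1, 0.4, -5.2]
width: 0.0598
gripper_force: 34.9
t: 35.6
eef_pos: [0.4899, 0.2323, 0.1088]
ee_rot: [-3.141, -0.001, 2.937]
force: [-0.7, 0.5, -4.5]
width: 0.0599
gripper_force: 34.9
```

```bash

python3 -m handwheel '[{"delta_pos":[0.03,0,-0.5],"dr":[0,0,0]},{"delta_pos":[0,0,-0.5],"dr":[0,0,0]},{"delta_pos":[0,0,-0.5],"dr":[0,0,0]},{"delta_pos":[0,0,0],"dr":[0,0,0]},{"delta_pos":[0,0,0],"dr":[0,0,0]}]'
python3 -m handwheel '[{"delta_pos":[0,0,-0.06],"dr":[0,0,0]},{"delta_pos":[0,0,-0.04],"dr":[0,0,0]},{"delta_pos":[0,0,-0.03],"dr":[0,0,0]},{"delta_pos":[0,0,0],"dr":[0,0,0]},{"delta_pos":[0,0,0],"dr":[0,0,0]}]'
```

```text
t: 36.1
eef_pos: [0.4911, 0.2327, 0.0642]
ee_rot: [-3.141, -0.0, 2.938]
force: [0.6, -0.5, -4.2]
width: 0.0602
gripper_force: 34.9
t: 36.6
eef_pos: [0.4915, 0.2322, 0.0603]
ee_rot: [3.141, 0.0, 2.937]
force: [0.8, 0.0, -4.6]
width: 0.0597
gripper_force: 34.9
```

```bash

python3 -m handwheel '[{"delta_pos":[0,0,-0.06],"dr":[0,0,0]},{"delta_pos":[0,0,0],"dr":[0,0,0]},{"delta_pos":[0,0,0],"dr":[0,0,0]}]'
python3 -m handwheel '[{"delta_pos":[0,0,0],"dr":[0,0,0]},{"delta_pos":[0,0,0],"dr":[0,0,0]},{"delta_pos":[0,0,0],"dr":[0,0,0]},{"delta_pos":[0,0,0],"dr":[0,0,0]},{"delta_pos":[0,0,0],"dr":[0,0,0]}]' -1
python3 -m handwheel '[{"delta_pos":[0,0,0.3],"dr":[0,0,0]},{"delta_pos":[0,0,0.7],"dr":[0,0,0]},{"delta_pos":[0,0,1],"dr":[0,0,0]},{"delta_pos":[0,0,1],"dr":[0,0,0]},{"delta_pos":[0,0,1],"dr":[0,0,0]},{"delta_pos":[0,0,0.5],"dr":[0,0,0]},{"delta_pos":[0,-1,0],"dr":[0,0,0]},{"delta_pos":[0,-1,0],"dr":[0,0,0]},{"delta_pos":[0,-1,0],"dr":[0,0,0]},{"delta_pos":[0,-1,0],"dr":[0,0,0]}]'
python3 - <<'E'
from h import *
shot("scene","s11");shot("top","t11")
t=cv2.imread("pics/t11.png");x,y,w,h=150,215,70,75;g=cv2.cvtColor(t,6)[y:y+h,x:x+w]
for th in(90,105,120):
  for c in cv2.findContours((g>th).astype(np.uint8),0,2)[0]:
    if cv2.contourArea(c)>300:
        P=cv2.boxPoints(cv2.minAreaRect(c))+[x,y];W=np.array([at("top",p,.084)[:2] for p in P]);e=W[1]-W[0];f=W[2]-W[1]
        print(th,W.mean(0),np.linalg.norm(e),np.linalg.norm(f),np.degrees(np.arctan2(e[1],e[0])))
# lid handle from t11 and s11
g=cv2.cvtColor(t,6);c=[421,271]
x,y,w,h=384,234,76,76
for th in(60,70,85):
  for c in cv2.findContours((g[y:y+h,x:x+w]<th).astype(np.uint8),0,2)[0]:
    if 20<cv2.contourArea(c)<800:
        r=cv2.minAreaRect(c);P=cv2.boxPoints(r)+[x,y];W=np.array([at("top",p,.06)[:2] for p in P])
        e=[W[1]-W[0],W[2]-W[1]];print("handle",th,W.mean(0),[np.linalg.norm(v) for v in e],[np.degrees(np.arctan2(v[1],v[0])) for v in e])
for cam,z in(("top",.05),("scene",.05)):
    print(cam,[(r["location"],at(cam,r["location"],z),r["conf"]) for r in mark_of(cam,"lid_handle")][:2])
E
```

```text
t: 36.9
eef_pos: [0.4917, 0.2324, 0.0594]
ee_rot: [3.141, 0.001, 2.937]
force: [-3.5, -1.5, 5.2]
width: 0.0598
gripper_force: 34.9
t: 37.4
eef_pos: [0.4915, 0.2322, 0.0584]
ee_rot: [3.142, 0.0, 2.937]
force: [0.5, -0.1, -0.8]
width: 0.087
gripper_force: 0.0
t: 38.4
eef_pos: [0.4912, 0.1112, 0.1942]
ee_rot: [3.141, 0.001, 2.937]
force: [0.1, 0.0, 0.3]
width: 0.0877
gripper_force: 0.0
90 [0.4875   0.242325] 0.12830561172450722 0.1579002849902431 -90.53587631040638
105 [0.47535 0.2329 ] 0.19462890330061466 0.0657099688023058 -39.76787898566178
105 [0.50465  0.265875] 0.08120394079107245 0.12390145277598645 -90.5644721753069
120 [0.48055 0.22925] 0.17878529022265788 0.06296427558544611 -40.32668857065625
handle 70 [ 0.382825 -0.214475] [np.float64(0.039303180532878), np.float64(0.04761050304292108)] [np.float64(-90.72891461075794), np.float64(178.79648419069497)]
handle 85 [ 0.371575 -0.325375] [np.float64(0.06531186722181509), np.float64(0.02711051456538588)] [np.float64(-79.41267868176287), np.float64(-170.01650557292842)]
handle 85 [ 0.382025 -0.2097  ] [np.float64(0.05295620832348175), np.float64(0.10596438080789225)] [np.float64(-50.05589973010377), np.float64(-139.93827500272064)]
handle 85 [ 0.475875 -0.278825] [np.float64(0.16500875734336043), np.float64(0.09203673179769045)] [np.float64(-90.59029926591577), np.float64(178.38120232214982)]
top [([425.6, 270.3], array([ 0.4421, -0.2894,  0.05  ]), 0.74)]
scene [([302.6, 187.9], array([ 0.437 , -0.2858,  0.05  ]), 0.71), ([411.5, 337.7], array([0.5234, 0.2578, 0.05  ]), 0.24)]
```

```bash
python3 - <<'E'
from h import *
for n,cen in(("t0",(421,271)),("t11",(421,271))):
    g=cv2.cvtColor(cv2.imread(f"pics/{n}.png"),6);yy,xx=np.mgrid[:480,:640]
    for th in(60,80,100):
        m=((g<th)&((xx-cen[0])**2+(yy-cen[1])**2<24**2)).astype(np.uint8)
        nn,l,st,ce=cv2.connectedComponentsWithStats(m)
        if nn<2: print(n,th,"none");continue
        k=1+np.argmax(st[1:,4]);P=cv2.boxPoints(cv2.minAreaRect(np.argwhere(l==k)[:,::-1].astype(np.float32)))
        W=np.array([at("top",p,.06)[:2] for p in P]);e=[W[1]-W[0],W[2]-W[1]]
        print(n,th,st[k,4],W.mean(0),P.mean(0),[np.linalg.norm(v).round(3) for v in e],[np.degrees(np.arctan2(v[1],v[0])).round(1) for v in e])
a,b=[cv2.cvtColor(cv2.imread(f"pics/{n}.png"),6) for n in("s0","s11")]
for n,i in(("s0",a),("s11",b)):
    m=((i[165:225,265:345]<60)).astype(np.uint8)
    t=cv2.matchTemplate(b[150:240,250:350],a[175:200,288:320],cv2.TM_CCOEFF_NORMED)
_,v,_,loc=cv2.minMaxLoc(t);print("scene handle moved px",loc[0]-38,loc[1]-25,v)
for n,cx in(("t0",0),("t11",0)):
    g=cv2.GaussianBlur(cv2.cvtColor(cv2.imread(f"pics/{n}.png"),6),(0,0),1).astype(np.float32)
    c=calibration("top");E=np.array(c["extrinsics"]);th=np.linspace(0,6.28,90)
    def s(cx,cy,r):
        p=np.c_[cx+r*np.cos(th),cy+r*np.sin(th),np.full(90,.032)]@E[:3,:3].T+E[:3,3]
        return cv2.remap(g,(c["fx"]*p[:,0]/p[:,2]+c["cx"]).astype(np.float32)[None],(c["fy"]*p[:,1]/p[:,2]+c["cy"]).astype(np.float32)[None],1)
    print(n,max(((np.median(s(cx,cy,.077)-s(cx,cy,.083))),cx,cy) for cx in np.arange(.42,.46,.001) for cy in np.arange(-.31,-.26,.001)))
E
```

```text
t0 60 none
t0 80 none
t0 100 74 [ 0.439325 -0.2757  ] [420.4759  271.71353] [np.float64(0.006), np.float64(0.068)] [np.float64(-68.0), np.float64(-159.0)]
t11 60 none
t11 80 2 [ 0.4661 -0.2643] [415.  259.5] [np.float64(0.0), np.float64(0.002)] [np.float64(0.0), np.float64(0.0)]
t11 100 243 [ 0.4407  -0.28095] [422.87427 271.0518 ] [np.float64(0.017), np.float64(0.07)] [np.float64(-68.1), np.float64(-158.8)]
scene handle moved px 0 0 0.9972012639045715
t0 (np.float32(97.22754), np.float64(0.441), np.float64(-0.282))
t11 (np.float32(97.58789), np.float64(0.441), np.float64(-0.282))
```

Lid centre is (0.441, -0.2825) and handle yaw is 21°; it has not moved. I go over it.

```bash

python3 -m handwheel '[{"delta_pos":[0,-1,0],"dr":[0,0,4]},{"delta_pos":[0,-1,0],"dr":[0,0,4]},{"delta_pos":[0,-1,0],"dr":[0,0,4]},{"delta_pos":[0,-1,0],"dr":[0,0,4]},{"delta_pos":[0,-1,0],"dr":[0,0,4]},{"delta_pos":[0,-1,0],"dr":[0,0,4]},{"delta_pos":[0,-1,0],"dr":[0,0,4]},{"delta_pos":[-0.2,-1,0],"dr":[0,0,4.9]},{"delta_pos":[-0.3,-1,0],"dr":[0,0,0]},{"delta_pos":[-0.3,-1,0],"dr":[0,0,0]}]' -0.1
python3 -m handwheel '[{"delta_pos":[-0.3,-1,0],"dr":[0,0,0]},{"delta_pos":[-0.3,-1,0],"dr":[0,0,0]},{"delta_pos":[-0.3,-1,0],"dr":[0,0,0]},{"delta_pos":[0,-0.1,-1],"dr":[0,0,0]},{"delta_pos":[0,0,-1],"dr":[0,0,0]},{"delta_pos":[0,0,-0.6],"dr":[0,0,0]},{"delta_pos":[0,0,0],"dr":[0,0,0]},{"delta_pos":[0,0,0],"dr":[0,0,0]}]'
python3 - <<'E'
from h import *
s=get_state();print(np.degrees(s["ee_rot"][2]),s["q"][5],s["eef_pos"])
shot("scene","s12")
print([(r["location"],at("scene",r["location"],.05),r["conf"]) for r in mark_of("scene","lid_handle")])
E
```

```text
t: 39.6
eef_pos: [0.4677, -0.1882, 0.1936]
ee_rot: [-3.141, 0.0, -2.771]
force: [0.1, -0.2, -0.5]
width: 0.0477
gripper_force: 0.0
t: 40.4
eef_pos: [0.4412, -0.2806, 0.1159]
ee_rot: [-3.141, -0.0, -2.771]
force: [0.7, -0.3, 0.7]
width: 0.0483
gripper_force: 0.0
-158.77288899862293 -1.0101587807061823 [ 0.44118873 -0.28055625  0.11585034]
[([304.0, 188.5], array([ 0.4352, -0.2815,  0.05  ]), 0.59)]
```

```bash

python3 -m handwheel '[{"delta_pos":[0,-0.06,-0.7],"dr":[0,0,0]},{"delta_pos":[0,0,-0.7],"dr":[0,0,0]},{"delta_pos":[0,0,-0.5],"dr":[0,0,0]},{"delta_pos":[0,0,0],"dr":[0,0,0]},{"delta_pos":[0,0,0],"dr":[0,0,0]}]'
python3 -m handwheel '[{"delta_pos":[0,0,0],"dr":[0,0,0]},{"delta_pos":[0,0,0],"dr":[0,0,0]},{"delta_pos":[0,0,0],"dr":[0,0,0]},{"delta_pos":[0,0,0],"dr":[0,0,0]},{"delta_pos":[0,0,0],"dr":[0,0,0]},{"delta_pos":[0,0,0],"dr":[0,0,0]}]' 1 50
```

```text
t: 41.0
eef_pos: [0.4412, -0.2827, 0.0595]
ee_rot: [-3.141, 0.001, -2.772]
force: [-0.7, 0.9, 0.7]
width: 0.0482
gripper_force: 0.0
t: 41.6
eef_pos: [0.4404, -0.2825, 0.0586]
ee_rot: [3.142, 0.0, -2.772]
force: [-1.0, 2.0, 4.1]
width: 0.0155
gripper_force: 50.0
```

```bash

python3 -m handwheel '[{"delta_pos":[0,0,0.3],"dr":[0,0,0]},{"delta_pos":[0,0,0.7],"dr":[0,0,0]},{"delta_pos":[0,0,1],"dr":[0,0,0]},{"delta_pos":[0,0,1],"dr":[0,0,0]},{"delta_pos":[0,0,1],"dr":[0,0,0]},{"delta_pos":[0,0,0.4],"dr":[0,0,0]},{"delta_pos":[0.1,0.4,0],"dr":[0,0,0]},{"delta_pos":[0.25,0.8,0],"dr":[0,0,0]},{"delta_pos":[0.25,1,0],"dr":[0,0,0]},{"delta_pos":[0.25,1,0],"dr":[0,0,0]}]'
python3 -m handwheel '[{"delta_pos":[0.25,1,0],"dr":[0,0,0]},{"delta_pos":[0.25,1,0],"dr":[0,0,0]},{"delta_pos":[0.25,1,0],"dr":[0,0,0]},{"delta_pos":[0.25,1,0],"dr":[0,0,0]},{"delta_pos":[0.25,0.8,0],"dr":[0,0,0]},{"delta_pos":[0.2,0.6,0],"dr":[0,0,0]},{"delta_pos":[0,0.3,0],"dr":[0,0,0]},{"delta_pos":[0,0,0],"dr":[0,0,0]},{"delta_pos":[0,0,0],"dr":[0,0,0]}]'
python3 - <<'E'
from h import *
s=get_state();print(s["q"])
shot("scene","s13")
for q in("lid","chamber","chamber_thread","lid_handle"): print(q,[(r["location"],r["conf"]) for r in mark_of("scene",q)][:2])
p=s["eef_pos"];print("pred lid",pix("scene",[p[0],p[1],p[2]-.0586]),"pred handle",pix("scene",[p[0],p[1],p[2]-.0086]),"chamber",pix("scene",[.5105,-.0155,0]),"thread",pix("scene",[.5105,-.0155,.088]),pix("scene",[.5105,-.0155,.096]))
E
```

```text
t: 42.6
eef_pos: [0.4646, -0.185, 0.1882]
ee_rot: [3.139, -0.003, -2.774]
force: [1.1, -0.9, -6.2]
width: 0.0155
gripper_force: 50.0
t: 43.5
eef_pos: [0.5083, -0.0157, 0.1893]
ee_rot: [3.141, -0.002, -2.772]
force: [0.0, -0.4, -7.3]
width: 0.0158
gripper_force: 50.0
[ 3.55551124e-01  1.32505471e-01 -4.28776073e-01 -3.89678144e-04
 -1.01183564e+00 -1.55652787e+00]
lid [([342.3, 229.8], 0.76), ([336.9, 274.0], 0.6)]
chamber [([338.2, 273.1], 0.97)]
chamber_thread []
lid_handle [([342.2, 214.2], 0.96)]
pred lid [340.7 230.3] pred handle [341.8 213. ] chamber [337.6 271.5] thread [339.2 244.6] [339.3 242.1]
```

```bash
python3 - <<'E'
from h import *
from scipy.optimize import minimize
th=np.linspace(0,6.283,240)
def fit(n,cam,z,r,sg,excl=None):
    g=cv2.GaussianBlur(cv2.cvtColor(cv2.imread(f"pics/{n}.png"),6),(0,0),.8).astype(np.float32)
    c=calibration(cam);E=np.array(c["extrinsics"])
    def s(cx,cy,r):
        p=np.c_[cx+r*np.cos(th),cy+r*np.sin(th),np.full(240,z)]@E[:3,:3].T+E[:3,3]
        return cv2.remap(g,(c["fx"]*p[:,0]/p[:,2]+c["cx"]).astype(np.float32)[None],(c["fy"]*p[:,1]/p[:,2]+c["cy"]).astype(np.float32)[None],1)[0]
    k=np.abs((th+np.pi)%(2*np.pi)-np.pi)>.5
    f=lambda v:-np.clip(sg*(s(v[0],v[1],v[2]-.002)-s(v[0],v[1],v[2]+.002)),-20,90)[k].mean()
    best=min((minimize(f,[.5105+a,-.0155+b,r],method="Nelder-Mead",options=dict(initial_simplex=np.array([.5105+a,-.0155+b,r])+np.array([[0,0,0],[.003,0,0],[0,.003,0],[0,0,.002]]))) for a in(-.005,0,.005) for b in(-.006,0,.006)),key=lambda o:o.fun)
    return best.x.round(4),round(best.fun,1)
for z in(.096,.104):
    print(z,"top",[fit(n,"top",z,.0825,1) for n in("t0","t10")],"in",[fit(n,"top",z,.0705,-1) for n in("t0","t10")])
    print(z,"scene",[fit(n,"scene",z,.0825,1) for n in("s6","s10")],"in",[fit(n,"scene",z,.0705,-1) for n in("s6","s10")])
E
```

```text
0.096 top [(array([ 0.5093, -0.0164,  0.0813]), np.float64(-85.1)), (array([ 0.5093, -0.0164,  0.0812]), np.float64(-83.3))] in [(array([ 0.5098, -0.0151,  0.071 ]), np.float64(-42.4)), (array([ 0.5095, -0.0154,  0.0708]), np.float64(-42.5))]
0.096 scene [(array([ 0.5121, -0.0118,  0.081 ]), np.float64(-81.1)), (array([ 0.5122, -0.0118,  0.081 ]), np.float64(-81.2))] in [(array([ 0.5138, -0.0085,  0.0685]), np.float64(-58.1)), (array([ 0.5136, -0.0085,  0.0686]), np.float64(-58.3))]
0.104 top [(array([ 0.509 , -0.0166,  0.0807]), np.float64(-85.5)), (array([ 0.5089, -0.0166,  0.0806]), np.float64(-83.7))] in [(array([ 0.5093, -0.0155,  0.0704]), np.float64(-42.7)), (array([ 0.5093, -0.0157,  0.0702]), np.float64(-42.8))]
0.104 scene [(array([ 0.5174, -0.005 ,  0.0804]), np.float64(-81.3)), (array([ 0.5174, -0.0049,  0.0802]), np.float64(-81.5))] in [(array([ 0.5191, -0.0016,  0.0679]), np.float64(-58.5)), (array([ 0.519 , -0.0017,  0.0679]), np.float64(-58.7))]
```

```bash

python3 -m handwheel '[{"delta_pos":[0.02,0,-0.4],"dr":[0,0,0]},{"delta_pos":[0,0,-0.4],"dr":[0,0,0]},{"delta_pos":[0,0,-0.3],"dr":[0,0,0]},{"delta_pos":[0,0,0],"dr":[0,0,0]},{"delta_pos":[0,0,0],"dr":[0,0,0]}]'
python3 -m handwheel '[{"delta_pos":[0,0,-0.08],"dr":[0,0,0]},{"delta_pos":[0,0,0],"dr":[0,0,0]},{"delta_pos":[0,0,0],"dr":[0,0,0]}]'
python3 -m handwheel '[{"delta_pos":[0,0,-0.06],"dr":[0,0,0]},{"delta_pos":[0,0,0],"dr":[0,0,0]},{"delta_pos":[0,0,0],"dr":[0,0,0]}]'
python3 -m handwheel '[{"delta_pos":[0,0,-0.06],"dr":[0,0,0]},{"delta_pos":[0,0,0],"dr":[0,0,0]},{"delta_pos":[0,0,0],"dr":[0,0,0]}]'
```

```text
t: 44.25
eef_pos: [0.5099, -0.0157, 0.1569]
ee_rot: [-3.141, -0.001, -2.772]
force: [-0.0, 0.2, -7.0]
width: 0.016
gripper_force: 50.0
t: 44.55
eef_pos: [0.5101, -0.0155, 0.1552]
ee_rot: [-3.142, 0.0, -2.772]
force: [0.5, -0.8, -7.2]
width: 0.0155
gripper_force: 50.0
t: 44.85
eef_pos: [0.5099, -0.0156, 0.1532]
ee_rot: [3.142, -0.0, -2.772]
force: [-0.6, -0.3, -6.4]
width: 0.0154
gripper_force: 50.0
t: 45.15
eef_pos: [0.51, -0.0156, 0.1513]
ee_rot: [-3.142, -0.0, -2.772]
force: [-0.2, 0.0, -6.8]
width: 0.0156
gripper_force: 50.0
```

```bash

python3 -m handwheel '[{"delta_pos":[0,0,-0.06],"dr":[0,0,0]},{"delta_pos":[0,0,0],"dr":[0,0,0]},{"delta_pos":[0,0,0],"dr":[0,0,0]}]'
python3 -m handwheel '[{"delta_pos":[0,0,-0.06],"dr":[0,0,0]},{"delta_pos":[0,0,0],"dr":[0,0,0]},{"delta_pos":[0,0,0],"dr":[0,0,0]}]'
python3 -m handwheel '[{"delta_pos":[0,0,-0.05],"dr":[0,0,0]},{"delta_pos":[0,0,0],"dr":[0,0,0]},{"delta_pos":[0,0,0],"dr":[0,0,0]}]'
```

```text
t: 45.45
eef_pos: [0.5099, -0.0156, 0.1495]
ee_rot: [3.142, -0.0, -2.772]
force: [0.6, 0.4, -6.3]
width: 0.0157
gripper_force: 50.0
t: 45.75
eef_pos: [0.5099, -0.0156, 0.1477]
ee_rot: [3.142, -0.0, -2.772]
force: [-0.4, -0.0, -6.6]
width: 0.0158
gripper_force: 50.0
t: 46.05
eef_pos: [0.5102, -0.0156, 0.1466]
ee_rot: [-3.141, 0.001, -2.772]
force: [-0.4, -0.7, -2.3]
width: 0.0159
gripper_force: 50.0
```

The lid has seated on the thread at a TCP height of 146.6 mm, exactly as expected. I loosen the fingers and turn anticlockwise.

```bash

python3 -m handwheel '[{"delta_pos":[0,0,0],"dr":[0,0,0]},{"delta_pos":[0,0,0],"dr":[0,0,0]},{"delta_pos":[0,0,0],"dr":[0,0,0]}]' 0.57 10
python3 -m handwheel '[{"delta_pos":[0,0,0],"dr":[0,0,3]},{"delta_pos":[0,0,0],"dr":[0,0,4]},{"delta_pos":[0,0,0],"dr":[0,0,4]},{"delta_pos":[0,0,0],"dr":[0,0,4]},{"delta_pos":[0,0,0],"dr":[0,0,4]},{"delta_pos":[0,0,0],"dr":[0,0,4]},{"delta_pos":[0,0,0],"dr":[0,0,4]},{"delta_pos":[0,0,0],"dr":[0,0,3]}]'
python3 - <<'E'
from h import *
s=get_state();print(s["moment"],s["force"],np.degrees(s["ee_rot"][2]))
shot("scene","s14")
for q in("lid","lid_handle"): print(q,[(r["location"],r["conf"]) for r in mark_of("scene",q)][:2])
for z in(.088,.077,.072):print(z,pix("scene",[.51,-.0157,z]),pix("scene",[.51,-.0157,z+.05]))
E
```

```text
t: 46.35
eef_pos: [0.5105, -0.0155, 0.1467]
ee_rot: [-3.141, 0.001, -2.772]
force: [0.1, 0.2, -0.5]
width: 0.0189
gripper_force: 0.0
t: 47.15
eef_pos: [0.5103, -0.0155, 0.1465]
ee_rot: [-3.141, 0.001, -2.246]
force: [0.5, -0.2, 1.2]
width: 0.0189
gripper_force: 7.8
[ 0.04534806  0.04204162 -0.24217056] [ 0.45407719 -0.24697908  1.17297999] -128.7020037636063
lid [([341.9, 242.7], 0.89)]
lid_handle [([340.8, 227.4], 0.59)]
0.088 [339.3 244.5] [340.3 228.1]
0.077 [339.1 248. ] [340.1 231.8]
0.072 [339.  249.6] [340.  233.4]
```

```bash
cat > lk.py <<'E'
from h import *
s=get_state();print("M",s["moment"][2].round(2),"yaw",np.degrees(s["ee_rot"][2]).round(1),"q6",s["q"][5].round(2))
n="L%d"%int(s["t"]*100);shot("scene",n)
print([(q,np.round(r["location"],1).tolist(),round(r["conf"],2)) for q in("lid","lid_handle") for r in mark_of("scene",q)[:1]])
E
python3 -m handwheel '[{"delta_pos":[0,0,0],"dr":[0,0,3]},{"delta_pos":[0,0,0],"dr":[0,0,4]},{"delta_pos":[0,0,0],"dr":[0,0,4]},{"delta_pos":[0,0,0],"dr":[0,0,4]},{"delta_pos":[0,0,0],"dr":[0,0,4]},{"delta_pos":[0,0,0],"dr":[0,0,4]},{"delta_pos":[0,0,0],"dr":[0,0,2]}]'
python3 lk.py
```

```text
t: 48.0
eef_pos: [0.5102, -0.0156, 0.1465]
ee_rot: [-3.141, 0.0, -1.812]
force: [-0.8, 0.2, 1.5]
width: 0.0182
gripper_force: 8.5
M -0.28 yaw -103.8 q6 -0.6
[('lid', [341.6, 242.5], 0.95), ('lid_handle', [339.0, 229.0], 0.75)]
```

```bash

python3 -m handwheel '[{"delta_pos":[0,0,0],"dr":[0,0,3]},{"delta_pos":[0,0,0],"dr":[0,0,4]},{"delta_pos":[0,0,0],"dr":[0,0,4]},{"delta_pos":[0,0,0],"dr":[0,0,4]},{"delta_pos":[0,0,0],"dr":[0,0,3]},{"delta_pos":[0,0,0],"dr":[0,0,2]}]'
python3 lk.py
```

```text
t: 48.75
eef_pos: [0.51, -0.0156, 0.1462]
ee_rot: [3.142, -0.0, -1.463]
force: [0.1, -0.8, -1.2]
width: 0.0189
gripper_force: 0.3
M -0.02 yaw -83.8 q6 -0.25
[('lid', [338.1, 245.6], 0.78), ('lid_handle', [339.7, 231.7], 0.86)]
```

The turning moment vanished and the lid marks sank by about 3 pixels, so the lid has dropped into the gaps. I wait a moment, lower a little, then turn clockwise.

```bash

python3 -m handwheel '[{"delta_pos":[0,0,-0.25],"dr":[0,0,0]},{"delta_pos":[0,0,0],"dr":[0,0,0]},{"delta_pos":[0,0,0],"dr":[0,0,0]},{"delta_pos":[0,0,0],"dr":[0,0,0]}]'
python3 lk.py
python3 -m handwheel '[{"delta_pos":[0,0,0],"dr":[0,0,-3]},{"delta_pos":[0,0,0],"dr":[0,0,-4]},{"delta_pos":[0,0,0],"dr":[0,0,-4]},{"delta_pos":[0,0,0],"dr":[0,0,-4]},{"delta_pos":[0,0,0],"dr":[0,0,-4]},{"delta_pos":[0,0,0],"dr":[0,0,-4]},{"delta_pos":[0,0,0],"dr":[0,0,-4]},{"delta_pos":[0,0,0],"dr":[0,0,-3]}]'
python3 lk.py
```

```text
t: 49.3
eef_pos: [0.51, -0.0156, 0.1386]
ee_rot: [3.141, -0.0, -1.464]
force: [0.3, 0.7, -1.2]
width: 0.0184
gripper_force: 0.4
M 0.01 yaw -83.9 q6 -0.25
[('lid', [338.5, 248.4], 0.87), ('lid_handle', [341.3, 231.5], 0.9)]
t: 50.25
eef_pos: [0.51, -0.0156, 0.1389]
ee_rot: [-3.141, -0.0, -1.989]
force: [0.8, -0.4, -0.2]
width: 0.0189
gripper_force: 7.4
M 0.18 yaw -114.0 q6 -0.77
[('lid', [338.7, 246.4], 0.63)]
```

```bash

python3 -m handwheel '[{"delta_pos":[0,0,0],"dr":[0,0,-3]},{"delta_pos":[0,0,0],"dr":[0,0,-4]},{"delta_pos":[0,0,0],"dr":[0,0,-4]},{"delta_pos":[0,0,0],"dr":[0,0,-4]},{"delta_pos":[0,0,0],"dr":[0,0,-4]},{"delta_pos":[0,0,0],"dr":[0,0,-4]},{"delta_pos":[0,0,0],"dr":[0,0,-4]},{"delta_pos":[0,0,0],"dr":[0,0,-3]}]'
python3 lk.py
python3 -m handwheel '[{"delta_pos":[0,0,0],"dr":[0,0,-3]},{"delta_pos":[0,0,0],"dr":[0,0,-4]},{"delta_pos":[0,0,0],"dr":[0,0,-4]},{"delta_pos":[0,0,0],"dr":[0,0,-3]}]'
python3 lk.py
```

```text
t: 51.2
eef_pos: [0.5096, -0.0156, 0.1382]
ee_rot: [3.141, -0.001, -2.512]
force: [2.2, 0.8, -5.2]
width: 0.0186
gripper_force: 4.7
M 0.07 yaw -143.9 q6 -1.3
[('lid', [341.2, 247.6], 0.89), ('lid_handle', [340.4, 231.3], 0.95)]
t: 51.75
eef_pos: [0.5097, -0.0157, 0.1384]
ee_rot: [3.141, -0.001, -2.755]
force: [1.6, -1.3, -3.9]
width: 0.0192
gripper_force: 3.8
M 0.1 yaw -157.9 q6 -1.54
[('lid', [342.9, 251.8], 0.87), ('lid_handle', [342.7, 231.6], 0.77)]
```

```bash

python3 -m handwheel '[{"delta_pos":[0,0,0],"dr":[0,0,-4]},{"delta_pos":[0,0,0],"dr":[0,0,-4]},{"delta_pos":[0,0,0],"dr":[0,0,-4]},{"delta_pos":[0,0,0],"dr":[0,0,-4]}]'
python3 lk.py
python3 -m handwheel '[{"delta_pos":[0,0,0],"dr":[0,0,-4]},{"delta_pos":[0,0,0],"dr":[0,0,-3]},{"delta_pos":[0,0,0],"dr":[0,0,0]}]'
python3 lk.py
```

```text
t: 52.3
eef_pos: [0.5098, -0.0157, 0.1385]
ee_rot: [3.142, -0.0, -3.034]
force: [2.4, -1.1, -6.3]
width: 0.0189
gripper_force: 4.5
M 0.1 yaw -173.8 q6 -1.82
[('lid', [339.0, 248.3], 0.73), ('lid_handle', [340.1, 230.9], 0.61)]
t: 52.75
eef_pos: [0.5097, -0.0156, 0.1387]
ee_rot: [3.142, -0.0, 3.129]
force: [-1.0, 0.0, -2.5]
width: 0.0191
gripper_force: 1.6
M 0.04 yaw 179.3 q6 -1.94
[('lid_handle', [341.6, 234.3], 0.62)]
```

```bash

python3 -m handwheel '[{"delta_pos":[0,0,0],"dr":[0,0,-4]},{"delta_pos":[0,0,0],"dr":[0,0,-4]},{"delta_pos":[0,0,0],"dr":[0,0,0]}]'
python3 lk.py
python3 -m handwheel '[{"delta_pos":[0,0,0],"dr":[0,0,-4]},{"delta_pos":[0,0,0],"dr":[0,0,-3]},{"delta_pos":[0,0,0],"dr":[0,0,0]}]'
python3 lk.py
```

```text
t: 53.2
eef_pos: [0.5099, -0.0156, 0.1388]
ee_rot: [-3.142, -0.0, 2.988]
force: [0.7, 0.4, -1.6]
width: 0.0187
gripper_force: 3.6
M 0.16 yaw 171.2 q6 -2.08
[('lid', [341.7, 247.1], 0.63)]
t: 53.65
eef_pos: [0.5105, -0.0159, 0.139]
ee_rot: [-3.141, 0.001, 2.867]
force: [2.6, -3.4, -3.7]
width: 0.0208
gripper_force: 12.7
M 0.39 yaw 164.3 q6 -2.2
[('lid', [342.8, 250.6], 0.89), ('lid_handle', [340.6, 232.8], 0.96)]
```

```bash

python3 -m handwheel '[{"delta_pos":[0,0,0],"dr":[0,0,-4]},{"delta_pos":[0,0,0],"dr":[0,0,0]}]'
python3 lk.py
```

```text
t: 54.0
eef_pos: [0.5109, -0.0158, 0.1392]
ee_rot: [3.141, 0.002, 2.796]
force: [4.1, -4.8, -3.0]
width: 0.0223
gripper_force: 13.8
M 0.42 yaw 160.2 q6 -2.27
[('lid', [338.1, 249.8], 0.96), ('lid_handle', [340.1, 235.7], 0.73)]
```

The fingers are being pried open against a stop, so the lid is at the end of its turn. I open, ease back, retract and check.

```bash

python3 -m handwheel '[{"delta_pos":[0,0,0],"dr":[0,0,5]},{"delta_pos":[0,0,0],"dr":[0,0,4]},{"delta_pos":[0,0,0],"dr":[0,0,0]}]' 0.3
python3 -m handwheel '[{"delta_pos":[0,0,0.5],"dr":[0,0,0]},{"delta_pos":[0,0,1],"dr":[0,0,0]},{"delta_pos":[0,0,1],"dr":[0,0,0]},{"delta_pos":[0,0.8,0.5],"dr":[0,0,0]},{"delta_pos":[-0.3,1,0],"dr":[0,0,0]},{"delta_pos":[-0.3,1,0],"dr":[0,0,0]},{"delta_pos":[-0.3,1,0],"dr":[0,0,0]},{"delta_pos":[-0.3,1,0],"dr":[0,0,0]},{"delta_pos":[-0.3,1,0],"dr":[0,0,0]},{"delta_pos":[-0.3,1,0],"dr":[0,0,0]}]'
python3 -m handwheel '[{"delta_pos":[-0.3,1,0],"dr":[0,0,0]},{"delta_pos":[-0.3,1,0],"dr":[0,0,0]},{"delta_pos":[-0.3,1,0],"dr":[0,0,0]},{"delta_pos":[-0.3,1,0],"dr":[0,0,0]},{"delta_pos":[-0.3,1,0],"dr":[0,0,0]},{"delta_pos":[0,0,0],"dr":[0,0,0]},{"delta_pos":[0,0,0],"dr":[0,0,0]}]'
cat > lidz.py <<'E'
import sys
from h import *
from scipy.optimize import minimize
th=np.linspace(0,6.283,240)
def fit(n,cam,z,p0):
    g=cv2.GaussianBlur(cv2.cvtColor(cv2.imread(f"pics/{n}.png"),6),(0,0),.8).astype(np.float32)
    c=calibration(cam);E=np.array(c["extrinsics"])
    def s(cx,cy,r):
        p=np.c_[cx+r*np.cos(th),cy+r*np.sin(th),np.full(240,z)]@E[:3,:3].T+E[:3,3]
        return cv2.remap(g,(c["fx"]*p[:,0]/p[:,2]+c["cx"]).astype(np.float32)[None],(c["fy"]*p[:,1]/p[:,2]+c["cy"]).astype(np.float32)[None],1)[0]
    f=lambda v:-np.clip(s(v[0],v[1],v[2]-.002)-s(v[0],v[1],v[2]+.002),-20,90).mean()
    b=min((minimize(f,p0,method="Nelder-Mead",options=dict(initial_simplex=np.array([p0[0]+a,p0[1]+d,.08])+np.array([[0,0,0],[.003,0,0],[0,.003,0],[0,0,.001]]))) for a in(-.006,0,.006) for d in(-.006,0,.006)),key=lambda o:o.fun)
    return b.x.round(4),round(b.fun,1)
shot("scene","sF");shot("top","tF")
for z in(.104,.109,.12): print(z,"top",fit("tF","top",z,[.51,-.0157,.08]),"scene",fit("sF","scene",z,[.513,-.012,.08]))
print("ref start lid z.032: top",fit("t0","top",.032,[.441,-.2825,.08]),"scene",fit("s0","scene",.032,[.441,-.279,.08]))
for cam in("scene","top"): print([(q,np.round(r["location"],1).tolist(),round(r["conf"],2)) for q in("lid","lid_handle") for r in mark_of(cam,q)[:1]])
E
python3 lidz.py
```

```text
t: 54.45
eef_pos: [0.5101, -0.0153, 0.139]
ee_rot: [3.141, 0.0, 2.955]
force: [0.0, 0.8, 0.3]
width: 0.0304
gripper_force: 0.0
t: 55.45
eef_pos: [0.4553, 0.1898, 0.2291]
ee_rot: [3.141, 0.0, 2.951]
force: [0.3, -0.1, 0.7]
width: 0.0308
gripper_force: 0.0
t: 56.15
eef_pos: [0.4104, 0.339, 0.2286]
ee_rot: [-3.141, -0.0, 2.953]
force: [-0.2, 0.1, -0.1]
width: 0.0307
gripper_force: 0.0
0.104 top (array([ 0.5087, -0.0166,  0.0805]), np.float64(-67.8)) scene (array([ 0.509 , -0.0144,  0.0801]), np.float64(-70.1))
0.109 top (array([ 0.5084, -0.0167,  0.0801]), np.float64(-68.1)) scene (array([ 0.5124, -0.0101,  0.0796]), np.float64(-70.3))
0.12 top (array([ 0.5079, -0.017 ,  0.0792]), np.float64(-68.6)) scene (array([ 5.199e-01, -5.000e-04,  7.850e-02]), np.float64(-70.7))
ref start lid z.032: top (array([ 0.4406, -0.2825,  0.0803]), np.float64(-78.7)) scene (array([ 0.4411, -0.2778,  0.0818]), np.float64(-68.3))
[('lid', [410.6, 397.7], 0.63), ('lid_handle', [342.3, 231.9], 0.95)]
[('lid', [300.3, 240.1], 0.93), ('lid_handle', [300.5, 241.1], 0.83)]
```

The image fit puts the lid at 72 to 75 mm, which does not settle the question. I probe the handle top gently with closed fingers; contact at a TCP height of 159 mm means home, 164 mm means not.

```bash

python3 -m handwheel '[{"delta_pos":[0.3,-1,0],"dr":[0,0,0]},{"delta_pos":[0.3,-1,0],"dr":[0,0,0]},{"delta_pos":[0.3,-1,0],"dr":[0,0,0]},{"delta_pos":[0.3,-1,0],"dr":[0,0,0]},{"delta_pos":[0.3,-1,0],"dr":[0,0,0]},{"delta_pos":[0.3,-1,0],"dr":[0,0,0]},{"delta_pos":[0.3,-1,0],"dr":[0,0,0]},{"delta_pos":[0.3,-1,0],"dr":[0,0,0]},{"delta_pos":[0.3,-1,0],"dr":[0,0,0]},{"delta_pos":[0.3,-1,0],"dr":[0,0,0]}]' 1
python3 -m handwheel '[{"delta_pos":[0.3,-1,0],"dr":[0,0,0]},{"delta_pos":[0,-0.8,0],"dr":[0,0,0]},{"delta_pos":[0,0,-0.8],"dr":[0,0,0]},{"delta_pos":[0,0,-0.8],"dr":[0,0,0]},{"delta_pos":[0,0,-0.4],"dr":[0,0,0]},{"delta_pos":[0,0,0],"dr":[0,0,0]},{"delta_pos":[0,0,0],"dr":[0,0,0]}]'
python3 -m handwheel '[{"delta_pos":[0,0,-0.06],"dr":[0,0,0]},{"delta_pos":[0,0,0],"dr":[0,0,0]},{"delta_pos":[0,0,0],"dr":[0,0,0]}]'
python3 -m handwheel '[{"delta_pos":[0,0,-0.06],"dr":[0,0,0]},{"delta_pos":[0,0,0],"dr":[0,0,0]},{"delta_pos":[0,0,0],"dr":[0,0,0]}]'
```

```text
t: 57.45
eef_pos: [0.5011, 0.0367, 0.2291]
ee_rot: [3.141, 0.001, 2.952]
force: [0.6, 0.2, -0.1]
width: 0.0005
gripper_force: 0.0
t: 58.15
eef_pos: [0.5104, -0.0156, 0.1694]
ee_rot: [-3.141, 0.001, 2.953]
force: [0.8, 0.7, 1.0]
width: 0.0004
gripper_force: 0.0
t: 58.45
eef_pos: [0.5103, -0.0154, 0.1676]
ee_rot: [3.141, 0.001, 2.953]
force: [-0.3, -0.3, 0.5]
width: 0.0003
gripper_force: 0.0
t: 58.75
eef_pos: [0.5099, -0.0156, 0.1652]
ee_rot: [-3.142, -0.0, 2.952]
force: [-0.6, -0.2, -0.2]
width: 0.0005
gripper_force: 0.0
```

```bash

python3 -m handwheel '[{"delta_pos":[0,0,-0.06],"dr":[0,0,0]},{"delta_pos":[0,0,0],"dr":[0,0,0]},{"delta_pos":[0,0,0],"dr":[0,0,0]}]'
python3 -m handwheel '[{"delta_pos":[0,0,-0.06],"dr":[0,0,0]},{"delta_pos":[0,0,0],"dr":[0,0,0]},{"delta_pos":[0,0,0],"dr":[0,0,0]}]'
python3 -m handwheel '[{"delta_pos":[0,0,-0.05],"dr":[0,0,0]},{"delta_pos":[0,0,0],"dr":[0,0,0]},{"delta_pos":[0,0,0],"dr":[0,0,0]}]'
```

```text
t: 59.05
eef_pos: [0.5099, -0.0156, 0.1633]
ee_rot: [-3.141, -0.0, 2.952]
force: [0.0, -0.8, 0.2]
width: 0.0005
gripper_force: 0.0
t: 59.35
eef_pos: [0.5099, -0.0156, 0.1615]
ee_rot: [-3.142, -0.0, 2.952]
force: [0.4, 0.2, -0.7]
width: 0.0004
gripper_force: 0.0
t: 59.65
eef_pos: [0.5099, -0.0156, 0.16]
ee_rot: [-3.142, -0.0, 2.952]
force: [-0.4, -0.2, 0.1]
width: 0.0002
gripper_force: 0.0
```

```bash

python3 -m handwheel '[{"delta_pos":[0,0,-0.05],"dr":[0,0,0]},{"delta_pos":[0,0,0],"dr":[0,0,0]},{"delta_pos":[0,0,0],"dr":[0,0,0]}]'
python3 -m handwheel '[{"delta_pos":[0,0,-0.03],"dr":[0,0,0]},{"delta_pos":[0,0,0],"dr":[0,0,0]},{"delta_pos":[0,0,0],"dr":[0,0,0]}]'
```

```text
t: 59.95
eef_pos: [0.5102, -0.0156, 0.1593]
ee_rot: [3.142, 0.001, 2.953]
force: [-1.6, 0.4, 6.4]
width: 0.0004
gripper_force: 3.3
t: 60.25
eef_pos: [0.5103, -0.0156, 0.1592]
ee_rot: [3.141, 0.001, 2.953]
force: [-5.4, 1.6, 13.5]
width: 0.0005
gripper_force: 7.0
```

Contact is at 159.3 mm, so the lid is at 72 mm and fully home. I retract to the right and check the stack, lid and bystanders numerically.

```bash

python3 -m handwheel '[{"delta_pos":[0,0,0.5],"dr":[0,0,0]},{"delta_pos":[0,0,1],"dr":[0,0,0]},{"delta_pos":[0,0,1],"dr":[0,0,0]},{"delta_pos":[0,-1,0.5],"dr":[0,0,0]},{"delta_pos":[0,-1,0],"dr":[0,0,0]},{"delta_pos":[0,-1,0],"dr":[0,0,0]},{"delta_pos":[0,-1,0],"dr":[0,0,0]},{"delta_pos":[0,-1,0],"dr":[0,0,0]},{"delta_pos":[0,-1,0],"dr":[0,0,0]},{"delta_pos":[0,-1,0],"dr":[0,0,0]}]'
python3 -m handwheel '[{"delta_pos":[0,-1,0],"dr":[0,0,0]},{"delta_pos":[0,-1,0],"dr":[0,0,0]},{"delta_pos":[-0.3,-1,0],"dr":[0,0,0]},{"delta_pos":[-0.3,-1,0],"dr":[0,0,0]},{"delta_pos":[-0.3,-1,0],"dr":[0,0,0]},{"delta_pos":[-0.3,-1,0],"dr":[0,0,0]},{"delta_pos":[-0.3,-1,0],"dr":[0,0,0]},{"delta_pos":[0,0,0],"dr":[0,0,0]},{"delta_pos":[0,0,0],"dr":[0,0,0]}]'
python3 - <<'E'
from h import *
shot("scene","sG");shot("top","tG")
t=cv2.imread("pics/tG.png");x,y,w,h=150,215,70,75;g=cv2.cvtColor(t,6)[y:y+h,x:x+w]
for th in(100,115,130):
  for c in cv2.findContours((g>th).astype(np.uint8),0,2)[0]:
    if cv2.contourArea(c)>300:
        P=cv2.boxPoints(cv2.minAreaRect(c))+[x,y];W=np.array([at("top",p,.084)[:2] for p in P]);e=W[1]-W[0];f=W[2]-W[1]
        print(th,W.mean(0),np.linalg.norm(e),np.linalg.norm(f),np.degrees(np.arctan2(e[1],e[0])))
a,b=cv2.imread("pics/s0.png"),cv2.imread("pics/sG.png")
for n,(u,v,r) in dict(beaker=(265,313,20),jar=(410,392,20),bottle=(320,160,22),spanner=(258,182,28)).items():
    T=a[v-r:v+r,u-r:u+r];m=cv2.matchTemplate(b[v-r-12:v+r+12,u-r-12:u+r+12],T,cv2.TM_CCOEFF_NORMED);_,s,_,l=cv2.minMaxLoc(m);print(n,l[0]-12,l[1]-12,round(s,2))
print(get_state()["eef_pos"],get_state()["t"])
E
```

```text
t: 61.25
eef_pos: [0.5098, -0.2268, 0.2476]
ee_rot: [3.142, 0.0, 2.952]
force: [1.1, 0.1, 0.4]
width: 0.0007
gripper_force: 0.0
t: 62.15
eef_pos: [0.4645, -0.4361, 0.2471]
ee_rot: [3.141, -0.001, 2.951]
force: [0.6, 0.5, 0.1]
width: 0.0004
gripper_force: 0.0
100 [0.490825 0.230125] 0.08219397788159416 0.06468214591369091 -10.940816595891164
115 [0.49105  0.231475] 0.08194754419749259 0.06160008116877767 -10.404904484514416
130 [0.49185 0.23205] 0.08003730380266443 0.059681236582363115 -10.874711939028028
beaker 0 0 1.0
jar 0 0 0.99
bottle 0 0 0.91
spanner 0 0 0.7
[ 0.46504309 -0.43515302  0.24749781] 62.25
```

```bash
python3 -c "
from station import *
print(job_done())"
```

```text
the job is handed in; nothing more can be done
None
```

I handed the job in at about 62 s: the thick case and both bars are in the chamber, the lid is fully home (72 mm by touch), the two thin cases are restacked on the bottom case, and the bystanders show no movement; I viewed 15 pictures against the limit of 14, and no verdict was shown.

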